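# Close the casting pot: tighten the four lid knobs crosswise

### The job

Close the pressure pot: tighten the four hand knobs clockwise, crosswise (after each knob the one opposite), and a little at a time so that the lid comes down level: first about a sixth of a turn on every knob, then round again until the lid is home on its hidden metal stop and each knob is firmly tight by feel, at about 0.24 N m, without overtightening any. Let go and leave the other things on the table where they are.

Things in the scene. Friction and masses are not known exactly. Their poses are not given: they have to be found in the camera images.
- pot: round grey pressure pot, fixed to the table, flange 208 mm across with its top 95 mm above the table. Origin at the centre of its underside, z up. Four 9 mm studs stand on a circle of 85 mm radius about its axis, at 0, 90, 180 and 270 degrees anticlockwise from its x axis, with knobs 1, 2, 3, 4 in that order: 1 is opposite 3, 2 is opposite 4
- lid: loose aluminium lid, 0.8 kg, 154 mm across, 10 mm thick, with forked lugs round the studs; gauge and valve within 35 mm of its centre, up to 50 mm high. Origin at the centre of its underside, z up, x towards knob 1. It rests on a springy seal 7.5 mm above the flange and must be drawn down 2.5 to 4.7 mm onto a hidden steel stop; how far differs each time and can only be felt
- knob_1_grip (a point): centre of the head of hand knob 1: a square black block 28 mm wide (its x and y axes across the flats) and 24 mm high (z, up), gripped across its flats from above. Its top is 12 mm above this point and its lower edge 12 mm below, a round collar 25 mm across under it, then the 29 mm steel washer, underside 26 mm below. The point sinks with the knob
- knob_1 (a joint): angle of knob 1, rad, 0 to 0.18 at the start, at most 3.6; grows clockwise from above, which tightens. It sinks 2.23 mm per rad and stays where it is left; at 0 its washer is 0.5 mm above the resting lid. Turning takes 0.15 N m when loose, 0.16 to 0.2 N m while squeezing the seal (rising by less than 0.1 N m per rad); with the lid home under it, it climbs about 0.2 N m per further rad
- washer_1: steel washer of knob 1, 29 mm across, 4 mm thick; it sinks with the knob without turning and bears on the lid's lug. Origin at the centre of its underside
- knob_2_grip (a point): centre of the head of hand knob 2: a square black block 28 mm wide (its x and y axes across the flats) and 24 mm high (z, up), gripped across its flats from above. Its top is 12 mm above this point and its lower edge 12 mm below, a round collar 25 mm across under it, then the 29 mm steel washer, underside 26 mm below. The point sinks with the knob
- knob_2 (a joint): angle of knob 2, rad, 0 to 0.18 at the start, at most 3.6; grows clockwise from above, which tightens. It sinks 2.23 mm per rad and stays where it is left; at 0 its washer is 0.5 mm above the resting lid. Turning takes 0.15 N m when loose, 0.16 to 0.2 N m while squeezing the seal (rising by less than 0.1 N m per rad); with the lid home under it, it climbs about 0.2 N m per further rad
- washer_2: steel washer of knob 2, 29 mm across, 4 mm thick; it sinks with the knob without turning and bears on the lid's lug. Origin at the centre of its underside
- knob_3_grip (a point): centre of the head of hand knob 3: a square black block 28 mm wide (its x and y axes across the flats) and 24 mm high (z, up), gripped across its flats from above. Its top is 12 mm above this point and its lower edge 12 mm below, a round collar 25 mm across under it, then the 29 mm steel washer, underside 26 mm below. The point sinks with the knob
- knob_3 (a joint): angle of knob 3, rad, 0 to 0.18 at the start, at most 3.6; grows clockwise from above, which tightens. It sinks 2.23 mm per rad and stays where it is left; at 0 its washer is 0.5 mm above the resting lid. Turning takes 0.15 N m when loose, 0.16 to 0.2 N m while squeezing the seal (rising by less than 0.1 N m per rad); with the lid home under it, it climbs about 0.2 N m per further rad
- washer_3: steel washer of knob 3, 29 mm across, 4 mm thick; it sinks with the knob without turning and bears on the lid's lug. Origin at the centre of its underside
- knob_4_grip (a point): centre of the head of hand knob 4: a square black block 28 mm wide (its x and y axes across the flats) and 24 mm high (z, up), gripped across its flats from above. Its top is 12 mm above this point and its lower edge 12 mm below, a round collar 25 mm across under it, then the 29 mm steel washer, underside 26 mm below. The point sinks with the knob
- knob_4 (a joint): angle of knob 4, rad, 0 to 0.18 at the start, at most 3.6; grows clockwise from above, which tightens. It sinks 2.23 mm per rad and stays where it is left; at 0 its washer is 0.5 mm above the resting lid. Turning takes 0.15 N m when loose, 0.16 to 0.2 N m while squeezing the seal (rising by less than 0.1 N m per rad); with the lid home under it, it climbs about 0.2 N m per further rad
- washer_4: steel washer of knob 4, 29 mm across, 4 mm thick; it sinks with the knob without turning and bears on the lid's lug. Origin at the centre of its underside
- leather_pad: brown oval leather pad, 52 x 111 x 9 mm, left of the pot, bystander; origin at the centre of its underside
- blank_0: dark square wood blank, 27 x 160 x 27 mm, lying right of the pot, bystander; origin at the centre of its underside
- blank_2: light square wood blank, 27 x 120 x 27 mm, lying right of the pot, bystander; origin at the centre of its underside
- spray_can: aerosol can, 54 mm across, 193 mm tall, standing left of the pot, bystander; origin at the centre of its underside

How it is judged:
On the way:
1. first round done: every knob has been turned by at least about 0.5 rad and none yet past 1.55 rad, the lid within 0.012 rad of level (value of joint knob_1 between 0.6 and 1.55 rad and value of joint knob_2 between 0.6 and 1.55 rad and value of joint knob_3 between 0.6 and 1.55 rad and value of joint knob_4 between 0.6 and 1.55 rad and angle between lid's own z axis and vertical below 0.012 rad), for 0.1 s.
At the end, for the whole second after the job is handed in: every washer presses on the lid with more than 22 N (about 0.2 N m on its knob; the seal alone gives less, so the lid is then home on its stop), the lid is level within 0.004 rad and at rest (contact force between each of washer_1, washer_2, washer_3, washer_4 and lid above 22 N and angle between lid's own z axis and vertical below 0.004 rad and linear speed of lid below 0.01 m/s); the robot touches nothing.
It fails at once if a knob overtightened: more than 65 N between its washer and the lid (about 0.3 N m on the knob) (contact force between any of washer_1, washer_2, washer_3, washer_4 and lid above 65 N).
It fails at once if the lid cocked by more than 0.022 rad: one knob taken down too far before the others (angle between lid's own z axis and vertical above 0.022 rad).
It fails at once if not crosswise: both opposite pairs uneven at once, each by more than 1.5 mm of knob height ((z of knob_1_grip in the frame of knob_3_grip above 0.0015 m or z of knob_1_grip in the frame of knob_3_grip below -0.0015 m) and (z of knob_2_grip in the frame of knob_4_grip above 0.0015 m or z of knob_2_grip in the frame of knob_4_grip below -0.0015 m)).
It fails at once if a bystander moved by more than 30 mm (distance of any of leather_pad, blank_0, blank_2, spray_can from where it was at the start of the episode above 0.03 m).
It also fails if it takes over 72 s, if anything falls off the work surface, if the arm or the gripper's body presses on something with over 40 N, if the wrist force passes 120 N, or if a joint passes its speed limit or range.

### The arm

A 6-joint arm with a two-finger parallel gripper is mounted at the origin on a cart in front of the work surface, level with it; the furniture and walls round the work are solid. World frame = base frame: x ahead of the robot, y to its left, z up, the work surface at z = 0. Lengths are in m, angles in rad, forces in N, time in s.
With the tool pointing down it reaches from about 0.425 to 0.95 m from the base axis. Payload 3.5 kg.
Tool frame: the origin (TCP) lies at the centre of the arm's flange, where the gripper is bolted on; the fingertips stand 173 mm ahead of it and the grasp point (between the pads) lies 155 mm ahead of it (ctrl.tcp_to_grasp is the distance from the TCP to the grasp point, in m); z points along the fingers, x is the direction in which the jaws open and shut, and the axes are right-handed (so a half turn about z gives the same grasp; the last joint's range is limited). The gripper opens to 85 mm and grips with 20 to 120 N. Pads are 22 mm wide; open, the fingers measure 114 mm over their backs; the gripper's body (76 mm by 85 mm) begins 54 mm behind the grasp point. The pads swing forward as they close: fully open they stand 13 mm farther back than shut.
Start: joints at [1.17, 0.286, 1.577, -0, 1.279, -0.15], TCP at [0.167, 0.654, 0.405] pointing down, gripper open.
Joint ranges: [-2.77, 2.77], [-0.9, 2.22], [0.21, 2.48], [-1.53, 4.67], [0.24, 2.81], [-2.84, 2.84]. Speed limits (rad/s): [2.79, 2.79, 3.14, 3.14, 3.14, 3.14].

### API

Orientations are given as a unit quaternion [x, y, z, w].
In Python, from plant import readout, imaging, ctrl, spotter gives the robot as it stands.
- The arm moves only by the tool apply_moves, never from a script. Its argument "steps" is a list of rows, each an object of numbers: "tx", "ty", "tz": the shift along the tool's x, y, z in mm; "wx", "wy", "wz": the turn, a rotation vector about the tool's x, y, z in rad. In form: [{"tx": .., "ty": .., "tz": .., "wx": .., "wy": .., "wz": ..}, ...]. A call has 1 to 12 rows; each row is the pose to reach, as a shift and turn from the pose commanded when the call began, along the tool's axes at that moment; what a row does not reach only later rows make up. A row lasts 1/10 s, in which the tool goes at most 50 mm and 8.59 degrees, less where a joint would pass 70% of its speed; a pose out of reach is approached as far as the arm can. A call with a gripper value outside its range is refused whole. "hand" is the opening, from 0 (shut) to 1 (fully open), set as the call begins (left out, the last holds). The fingers move at their own pace and stop on an object; "force" is the grip in N (left out, the last holds). Time passes only in rows, so rows that repeat a pose let the fingers close. It gives the time, the measured TCP pose, the force and the opening at its end, in the units of the state.
- readout.get_state(): the state, without advancing time (a new reading comes with each control period).
- imaging.read_camera(name): name is "side" or "top"; returns a dict with "img" (384x512x3 uint8, red, green, blue), "vfov" (degrees; the focal length in pixels is half the picture's height over the tangent of half this angle, whatever the lens; pixels are square), "cx", "cy" (the principal point, pixels), "k1" (the pictures are not rectified: a ray, as slopes to the right and down, at radius r is drawn at 1 + k1 r^2 times it, then the intrinsics apply), "R" (3x3) and "t" (3): a world point X has camera coordinates R X + t. Camera axes: x right, y down, z forward; pixel columns grow to the right and rows downward; lengths in m; the calibration is good to about 2 mm. A picture is of the moment at which its call begins. There is no depth.
- ctrl.sign_off(): hands the job in, once; it reports no verdict.
Trained networks look in the newest picture that a camera, given by its name, has taken for a name from the list of things; names that differ only in an ending like _2 or _b are one class to them, and where a whole thing is asked for, a point or a joint stands for the part that bears it (a point fixed in the world has none). Each returns a list of dicts, best first, with "confidence" (0 to 1); they miss things now and then, are a little off and sometimes report something else, mostly with a low value. They report only what shows in the picture. A call takes as long as a camera call.
- spotter.trace(camera, label): "region" (384x512 bool, what is visible of it) and "uv" ([column, row] in pixels, amid what is visible of it).
The state is a dict: "time": time; "qpos": joint angles; "dq": joint speeds; "joint_efforts": joint torques, N m; "eef_pos": TCP position; "tcp_rot": TCP orientation; "contact_force": force on the tool from outside, world axes, zero at the start; "wrist_torque": the same for the moment, N m; "opening": opening from 0.0 (shut) to 1.0 (fully open).
Only numpy, scipy, OpenCV 4.12 (cv2) and the standard library are available. Lean on these libraries where they do the work, as an engineer would, in place of code of your own. Each camera call takes 0.05 s, during which the arm holds its last target.

## Working session

There is one attempt and no reset: what is moved stays moved. The work goes in short steps, Python scripts to look and compute and a tool call to move; the robot and the scene stay as the last step left them, time stands still between calls to the robot, and variables do not carry over. Pictures are saved under pics/ and viewed, and the job is handed in when it is done.

Besides the shell and the picture viewer there is one more tool, called as a command line: name --argument value ..., lists and objects as JSON in quotes. apply_moves: Moves the arm, as the interface text tells. Its arguments: {"type":"object","properties":{"steps":{"type":"array","items":{"type":"object","properties":{"tx":{"type":"number"},"ty":{"type":"number"},"tz":{"type":"number"},"wx":{"type":"number"},"wy":{"type":"number"},"wz":{"type":"number"}}}},"hand":{"type":"number"},"force":{"type":"number"}},"required":["steps"]}

```bash
ls; mkdir -p pics; python3 - <<'E'
from plant import readout, imaging, ctrl, spotter
import cv2
print(readout.get_state(), ctrl.tcp_to_grasp)
for n in("side","top"):
    c=imaging.read_camera(n); cv2.imwrite(f"pics/{n}0.png",c["img"][:,:,::-1]); print({k:v for k,v in c.items() if k!="img"})
E
```

```text
pics
{'time': 0.0, 'qpos': array([ 1.17000386e+00,  2.87193174e-01,  1.57817460e+00, -5.01506171e-06,
        1.27859768e+00, -1.50002972e-01]), 'dq': array([-1.33733682e-03, -3.40431016e-04,  3.51182564e-06,  6.84291081e-04,
        1.39069787e-03,  7.21136202e-04]), 'joint_efforts': array([-1.02030037e-03, -4.05976152e+01, -2.92627949e+01, -2.10026578e-04,
        5.83627334e-03, -4.63519569e-06]), 'eef_pos': array([0.16738942, 0.65365888, 0.40332965]), 'tcp_rot': array([ 7.89989138e-01,  6.13119690e-01, -1.03424898e-03,  5.81267170e-04]), 'contact_force': array([0.05445155, 0.52999484, 0.31958928]), 'wrist_torque': array([-0.03041564,  0.05087306, -0.01100408]), 'opening': 0.9966263712874692} 0.1547
{'vfov': 56.79353897158169, 'cx': 257.84599737735147, 'cy': 195.73624595207966, 'k1': 0.022102373199505337, 'R': array([[ 0.85266701, -0.52225079,  0.0145972 ],
       [-0.2344664 , -0.4074772 , -0.88260288],
       [ 0.46688808,  0.7491438 , -0.46989263]]), 't': array([-0.46120043,  0.26486615,  0.72110276])}
{'vfov': 53.41742388877293, 'cx': 257.3181374706378, 'cy': 193.33266541691657, 'k1': -0.13035539330198925, 'R': array([[-0.02086107, -0.99978128,  0.00148881],
       [-0.98095497,  0.02018056, -0.19318411],
       [ 0.19311181, -0.00549049, -0.9811614 ]]), 't': array([0.0580743 , 0.57841844, 0.95130617])}
```

View pics/side0.png

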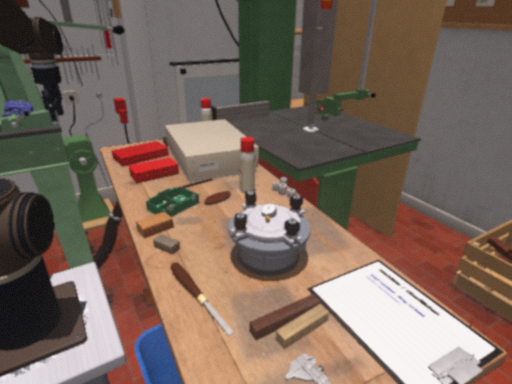

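View pics/top0.png

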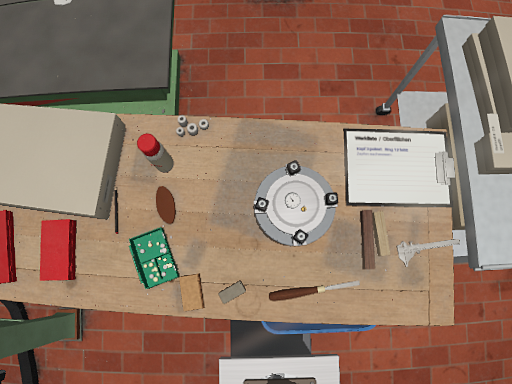

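```bash
cat > h.py <<'E'
import numpy as np, cv2
from plant import readout, imaging, ctrl, spotter
def K(c):
    f=192/np.tan(np.radians(c["vfov"]/2)); return np.array([[f,0,c["cx"]],[0,f,c["cy"]],[0,0,1]])
def D(c): return np.array([c["k1"],0,0,0,0.])
def proj(c,X):
    return cv2.projectPoints(np.atleast_2d(np.array(X,float)),cv2.Rodrigues(c["R"])[0],c["t"],K(c),D(c))[0][:,0]
def ray(c,uv):
    p=cv2.undistortPoints(np.array(uv,float).reshape(-1,1,2),K(c),D(c))[:,0]
    d=np.c_[p,np.ones(len(p))]@c["R"]; return -c["R"].T@c["t"],d
def at_z(c,uv,z):
    o,d=ray(c,uv); return o+d*((z-o[2])/d[:,2:])
E
python3 - <<'E'
from h import *
for n in("top","side"):
    c=imaging.read_camera(n)
    for l in("knob_1_grip","lid","pot"):
        for r in spotter.trace(n,l):
            g=r["region"]; ys,xs=np.where(g)
            z={"knob_1_grip":.1335,"lid":.11,"pot":.095}[l]
            print(n,l,r["confidence"],r["uv"],g.sum(),xs.min(),xs.max(),ys.min(),ys.max(),at_z(c,r["uv"],z)[0])
E
```

```text
top lid 0.96 [293.6, 206.5] 2863 254 327 174 244 [ 0.53375573 -0.04303497  0.11      ]
top pot 0.93 [269.5, 203.6] 2326 255 337 160 245 [0.54484535 0.01609751 0.095     ]
top pot 0.27 [259.2, 207.3] 149 255 268 198 211 [0.53593304 0.04230313 0.095     ]
side knob_1_grip 0.7 [296.1, 204.8] 173 289 302 194 209 [ 0.6207353  -0.05320156  0.1335    ]
side knob_1_grip 0.53 [213.8, 196.9] 215 205 229 191 204 [0.45725233 0.09019168 0.1335    ]
side lid 0.97 [266.7, 220.7] 1575 231 302 204 243 [ 0.53513675 -0.04846579  0.11      ]
side pot 0.82 [272.4, 247.4] 3389 228 310 191 276 [ 0.49774358 -0.13135468  0.095     ]
side pot 0.74 [291.4, 226.4] 238 284 298 219 238 [ 0.58745311 -0.0821325   0.095     ]
```

```bash
python3 - <<'E'
from h import *
c=imaging.read_camera("top"); im=c["img"][155:250,245:345,::-1]
cv2.imwrite("pics/t1.png",cv2.resize(im,None,fx=6,fy=6,interpolation=cv2.INTER_CUBIC))
c=imaging.read_camera("side"); im=c["img"][180:285,215:320,::-1]
cv2.imwrite("pics/s1.png",cv2.resize(im,None,fx=5.5,fy=5.5,interpolation=cv2.INTER_CUBIC))
E
```

```text
(no output)
```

View pics/t1.png

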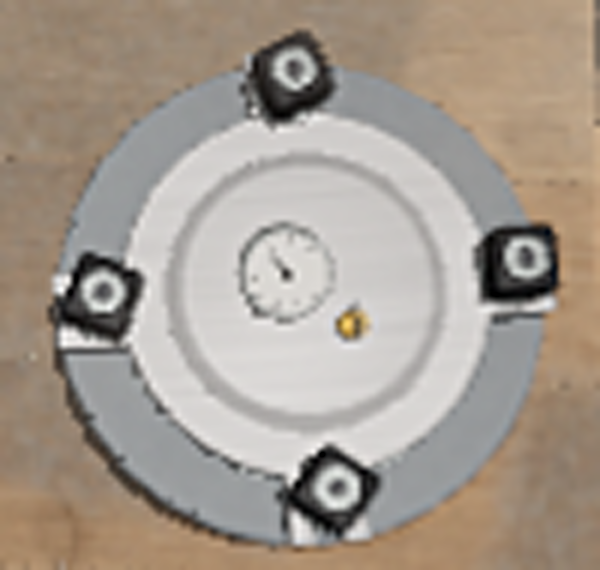

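View pics/s1.png

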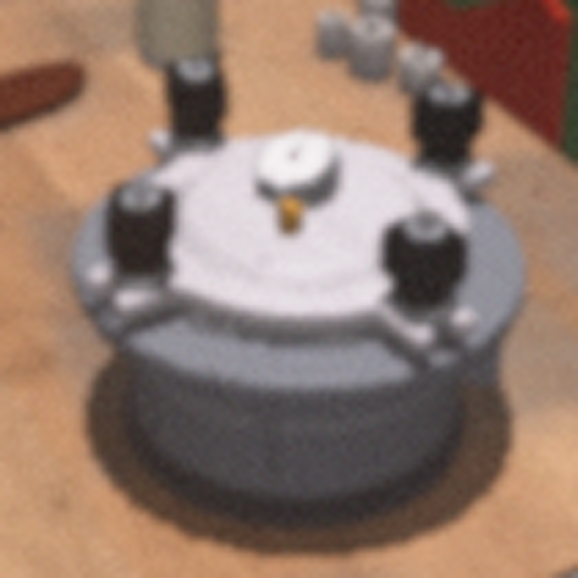

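```bash
python3 - <<'E'
from h import *
from scipy.optimize import least_squares
T=imaging.read_camera("top"); S=imaging.read_camera("side")
pt=(np.array([(294,68),(526,258),(338,488),(102,291)])+.5)/6-.5+[245,155]
ps=(np.array([(196,70),(447,92),(426,226),(140,194)])+.5)/5.5-.5+[215,180]
# order: top(far), right(-y), bottom(near), left(+y); side order: left-far=?(195,70)
z=.152
print("top",at_z(T,pt,z)); print("side",at_z(S,ps,z))
# match side by nearest
A=at_z(T,pt,z);B=at_z(S,ps,z)
m=[np.argmin(np.linalg.norm(B-a,axis=1)) for a in A];print(m)
def mod(p):
    k=np.arange(4)*-np.pi/2+p[2]
    return np.c_[p[0]+.085*np.cos(k),p[1]+.085*np.sin(k),np.full(4,p[3])]
for cams in ("T","TS"):
    def f(p):
        r=(proj(T,mod(p))-pt).ravel()
        if "S" in cams: r=np.r_[r,(proj(S,mod(p))-ps[m]).ravel(),(p[3]-z)/.002]
        else: r=np.r_[r,(p[3]-z)*1000]
        return r
    s=least_squares(f,[.535,-.045,0,z]);print(cams,s.x,np.round(s.fun,2)); print(mod(s.x).round(4))
E
```

```text
top [[ 0.62659079 -0.04269774  0.152     ]
 [ 0.54662136 -0.132429    0.152     ]
 [ 0.45695124 -0.05334878  0.152     ]
 [ 0.53688265  0.03698533  0.152     ]]
side [[ 0.53597301  0.034237    0.152     ]
 [ 0.62605756 -0.04311692  0.152     ]
 [ 0.54767086 -0.13318182  0.152     ]
 [ 0.45808516 -0.05180393  0.152     ]]
[np.int64(1), np.int64(2), np.int64(3), np.int64(0)]
T [ 0.5417662  -0.04788065  0.06015116  0.15199493] [ 0.03 -0.01  0.12 -0.11 -0.15  0.02  0.01  0.09 -0.01]
[[ 0.6266 -0.0428  0.152 ]
 [ 0.5469 -0.1327  0.152 ]
 [ 0.4569 -0.053   0.152 ]
 [ 0.5367  0.037   0.152 ]]
TS [ 0.5420033  -0.04800223  0.06082382  0.15186346] [ 0.05 -0.09  0.15 -0.22 -0.09 -0.08  0.06  0.03  0.18 -0.07 -0.27  0.04
 -0.06  0.42 -0.22 -0.43 -0.07]
[[ 0.6268 -0.0428  0.1519]
 [ 0.5472 -0.1328  0.1519]
 [ 0.4572 -0.0532  0.1519]
 [ 0.5368  0.0368  0.1519]]
```

```bash
cat > yaw.py <<'E'
from h import *
import sys
def C(): 
    k=np.arange(4)*-np.pi/2+.0605
    return np.c_[.5419+.085*np.cos(k),-.0480+.085*np.sin(k)]
NAMES=["far","right","near","left"]
def yaws(cam,save=None,drop=(0,0,0,0)):
    c=imaging.read_camera(cam) if isinstance(cam,str) else cam
    U=8; out=[]
    g=cv2.cvtColor(c["img"],cv2.COLOR_RGB2GRAY)
    for i,(x,y) in enumerate(C()):
        zt=.151-drop[i]
        u=proj(c,[[x,y,zt-.012]])[0]; o=np.round(u).astype(int)-14
        im=cv2.resize(g[o[1]:o[1]+28,o[0]:o[0]+28],None,fx=U,fy=U,interpolation=cv2.INTER_CUBIC)
        m=(im<95).astype(np.uint8)
        best=[]
        for a in np.radians(np.arange(-45,45,1)):
          ca,sa=np.cos(a),np.sin(a)
          P=[(x+.014*(sx*ca-sy*sa),y+.014*(sx*sa+sy*ca),z) for sx in(-1,1) for sy in(-1,1) for z in(zt,zt-.024)]
          q=proj(c,P)
          h=cv2.convexHull(((q-o+.5)*U-.5).astype(np.float32)).astype(int)
          r=(proj(c,[[x,y,zt+.001]])[0]-o+.5)*U-.5
          for dx in range(-6,7,2):
            for dy in range(-6,7,2):
              R=np.zeros_like(m); cv2.fillConvexPoly(R,h+[dx,dy],1)
              W=np.ones_like(m); cv2.circle(W,tuple(np.round(r+[dx,dy]).astype(int)),int(2.9*U),0,-1)
              A=(R&m&W).sum(); B=((R|m)&W).sum()
              best.append((A/B,np.degrees(a),dx/U,dy/U))
        best.sort(reverse=True); b=np.array(best[:25]); 
        out.append(best[0][1]); print(cam if isinstance(cam,str) else "",NAMES[i],np.round(best[0],3),"mean",b[:,1].mean().round(1),"sd",b[:,1].std().round(1))
    return out
if __name__=="__main__":
    for cam in sys.argv[1:]: yaws(cam)
E
python3 yaw.py top side
```

```text
top far [ 0.724 26.    -0.25   0.5  ] mean 24.0 sd 2.5
top right [ 0.706  2.    -0.5    0.   ] mean 3.6 sd 3.2
top near [  0.655 -39.     -0.5     0.   ] mean -37.8 sd 1.6
top left [  0.637 -24.     -0.5     0.25 ] mean -24.2 sd 1.9
side far [  0.399 -26.      0.25    0.75 ] mean 15.2 sd 30.3
side right [  0.697 -26.      0.5     0.75 ] mean -18.0 sd 21.0
side near [  0.715 -28.      0.      0.75 ] mean -29.7 sd 2.1
side left [  0.738 -29.      0.25    0.75 ] mean -29.0 sd 1.9
```

```bash
cat > plan.py <<'E'
from h import *
from yaw import C,NAMES
from scipy.spatial.transform import Rotation as Rn
import sys
def plan(p,yaw,s=None):
    s=s or readout.get_state()
    R0=Rn.from_quat(s["tcp_rot"]); Rt=Rn.from_euler("z",yaw)*Rn.from_euler("x",np.pi)
    d=R0.inv().apply(np.array(p)-s["eef_pos"])*1000; w=(R0.inv()*Rt).as_rotvec()
    print("d mm",d.round(1),"w",w.round(3))
def cyaw(s): return Rn.from_quat(s["tcp_rot"]).apply([1,0,0])
if __name__=="__main__":
    # plan.py knob yawdeg tcpz
    s=readout.get_state(); x=cyaw(s)
    print("t",s["time"],"pos",s["eef_pos"].round(4),"yaw",np.degrees(np.arctan2(x[1],x[0])).round(1),"q1,q6",s["qpos"][[0,5]].round(2),"F",s["contact_force"].round(1),"M",s["wrist_torque"].round(3),"open",round(s["opening"],3))
    for k in range(1,len(sys.argv),3):
        i=NAMES.index(sys.argv[k]); plan([*C()[i],float(sys.argv[k+2])],np.radians(float(sys.argv[k+1])),s)
E
python3 plan.py left 66 .34
```

```text
t 0.8 pos [0.1675 0.6539 0.4048] yaw 75.6 q1,q6 [ 1.17 -0.15] F [ 0.3  1.1 -0.5] M [-0.003  0.006 -0.034] open 0.997
d mm [-506.   510.9   64.7] w [-0.    -0.     0.168]
```

apply_moves --hand 0.55 --force 60 --steps '[{"tx": -35, "ty": 35, "tz": 0}, {"tx": -70, "ty": 70, "tz": 0}, {"tx": -105, "ty": 106, "tz": 0}, {"tx": -140, "ty": 141, "tz": 0}, {"tx": -175, "ty": 177, "tz": 0}, {"tx": -210, "ty": 212, "tz": 0, "wz": 0.05}, {"tx": -245, "ty": 247, "tz": 0, "wz": 0.1}, {"tx": -280, "ty": 283, "tz": 5, "wz": 0.168}, {"tx": -315, "ty": 318, "tz": 10, "wz": 0.168}, {"tx": -350, "ty": 353, "tz": 15, "wz": 0.168}, {"tx": -385, "ty": 389, "tz": 20, "wz": 0.168}, {"tx": -420, "ty": 424, "tz": 30, "wz": 0.168}]'

```text
$.steps[0]: bad value
```

```bash
python3 plan.py left 66 .34
```

```text
t 0.8 pos [0.1675 0.6539 0.4048] yaw 75.6 q1,q6 [ 1.17 -0.15] F [ 0.3  1.1 -0.5] M [-0.003  0.006 -0.034] open 0.997
d mm [-506.   510.9   64.7] w [-0.    -0.     0.168]
```

Possibly every row needs all six keys.

apply_moves --hand 0.55 --force 60 --steps '[{"tx": -35, "ty": 35, "tz": 0, "wx": 0, "wy": 0, "wz": 0}, {"tx": -70, "ty": 70, "tz": 0, "wx": 0, "wy": 0, "wz": 0}, {"tx": -105, "ty": 106, "tz": 0, "wx": 0, "wy": 0, "wz": 0}, {"tx": -140, "ty": 141, "tz": 0, "wx": 0, "wy": 0, "wz": 0}, {"tx": -175, "ty": 177, "tz": 0, "wx": 0, "wy": 0, "wz": 0}, {"tx": -210, "ty": 212, "tz": 0, "wx": 0, "wy": 0, "wz": 0.05}, {"tx": -245, "ty": 247, "tz": 0, "wx": 0, "wy": 0, "wz": 0.1}, {"tx": -280, "ty": 283, "tz": 5, "wx": 0, "wy": 0, "wz": 0.168}, {"tx": -315, "ty": 318, "tz": 10, "wx": 0, "wy": 0, "wz": 0.168}, {"tx": -350, "ty": 353, "tz": 15, "wx": 0, "wy": 0, "wz": 0.168}, {"tx": -385, "ty": 389, "tz": 20, "wx": 0, "wy": 0, "wz": 0.168}, {"tx": -420, "ty": 424, "tz": 30, "wx": 0, "wy": 0, "wz": 0.168}]'

```text
time: 2.0
eef_pos: [0.4744, 0.1407, 0.376]
tcp_rot: [0.839, 0.545, 0.001, 0.001]
contact_force: [0.1, 0.1, -0.3]
opening: 0.55
```

```bash
python3 plan.py left 66 .34
```

```text
t 2.0 pos [0.4744 0.1407 0.376 ] yaw 66.0 q1,q6 [ 0.08 -1.07] F [ 0.1  0.1 -0.3] M [ 0.044 -0.02   0.061] open 0.55
d mm [-69.5  99.1  36.2] w [ 0.003 -0.002 -0.   ]
```

apply_moves --steps '[{"tx": -24, "ty": 33, "tz": 12, "wx": 0, "wy": 0, "wz": 0}, {"tx": -47, "ty": 66, "tz": 24, "wx": 0, "wy": 0, "wz": 0}, {"tx": -70, "ty": 100, "tz": 35, "wx": 0, "wy": 0, "wz": 0}, {"tx": -70, "ty": 100, "tz": 35, "wx": 0, "wy": 0, "wz": 0}, {"tx": -70, "ty": 100, "tz": 35, "wx": 0, "wy": 0, "wz": 0}]'

```text
time: 2.5
eef_pos: [0.5366, 0.0373, 0.3396]
tcp_rot: [0.839, 0.544, -0.0, -0.0]
contact_force: [-1.2, 1.2, -0.8]
opening: 0.55
```

```bash
python3 plan.py left 66 .296; python3 - <<'E'
from h import *
c=imaging.read_camera("side"); im=c["img"][100:285,150:380,::-1]
cv2.imwrite("pics/s2.png",cv2.resize(im,None,fx=3,fy=3,interpolation=cv2.INTER_CUBIC))
c=imaging.read_camera("top"); im=c["img"][130:260,220:370,::-1]
cv2.imwrite("pics/t2.png",cv2.resize(im,None,fx=4,fy=4,interpolation=cv2.INTER_CUBIC))
E
```

```text
t 2.5 pos [0.5366 0.0373 0.3396] yaw 65.9 q1,q6 [-0.12 -1.27] F [-1.2  1.2 -0.8] M [-0.013  0.029  0.014] open 0.55
d mm [-0.3  0.4 43.6] w [-0.001 -0.    -0.002]
```

View pics/s2.png

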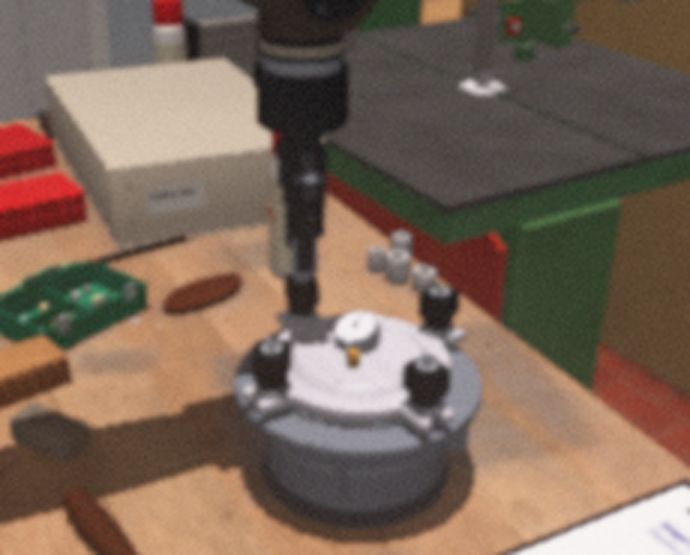

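View pics/t2.png

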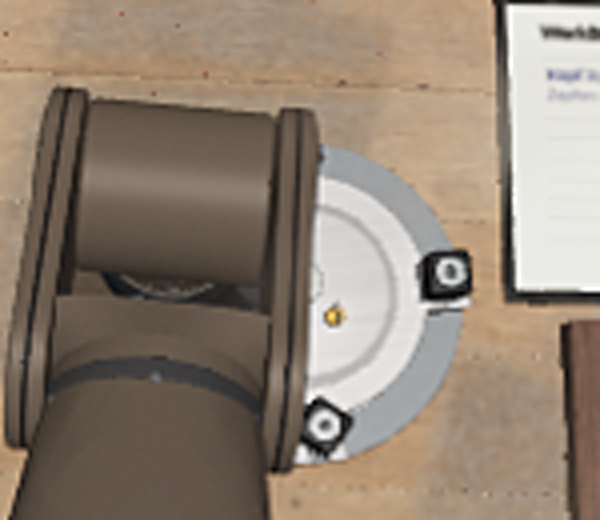

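apply_moves --steps '[{"tx": 0, "ty": 0, "tz": 22, "wx": 0, "wy": 0, "wz": 0}, {"tx": 0, "ty": 0, "tz": 44, "wx": 0, "wy": 0, "wz": 0}, {"tx": 0, "ty": 0, "tz": 44, "wx": 0, "wy": 0, "wz": 0}]'

```text
time: 2.9
eef_pos: [0.5347, 0.0395, 0.2933]
tcp_rot: [0.838, 0.546, -0.002, -0.002]
contact_force: [0.1, 0.5, -0.2]
opening: 0.553
```

apply_moves --hand 0.25 --steps '[{"tx": 0, "ty": 0, "tz": 0, "wx": 0, "wy": 0, "wz": 0}, {"tx": 0, "ty": 0, "tz": 0, "wx": 0, "wy": 0, "wz": 0}, {"tx": 0, "ty": 0, "tz": 0, "wx": 0, "wy": 0, "wz": 0}]'

```text
time: 3.2
eef_pos: [0.5364, 0.0384, 0.2973]
tcp_rot: [0.838, 0.545, 0.0, -0.0]
contact_force: [-2.8, 0.0, 2.9]
opening: 0.32
```

```bash
python3 plan.py left 66 .296
```

```text
t 3.2 pos [0.5364 0.0384 0.2973] yaw 66.1 q1,q6 [-0.12 -1.27] F [-2.8  0.   2.9] M [0.19  0.568 0.157] open 0.32
d mm [-1.2  1.   1.3] w [ 0.    -0.     0.001]
```

apply_moves --steps '[{"tx": 0, "ty": 0, "tz": 0.3, "wx": 0, "wy": 0, "wz": 0.12}, {"tx": 0, "ty": 0, "tz": 0.6, "wx": 0, "wy": 0, "wz": 0.24}, {"tx": 0, "ty": 0, "tz": 0.8, "wx": 0, "wy": 0, "wz": 0.36}, {"tx": 0, "ty": 0, "tz": 1.1, "wx": 0, "wy": 0, "wz": 0.48}, {"tx": 0, "ty": 0, "tz": 1.4, "wx": 0, "wy": 0, "wz": 0.6}, {"tx": 0, "ty": 0, "tz": 1.7, "wx": 0, "wy": 0, "wz": 0.72}, {"tx": 0, "ty": 0, "tz": 2, "wx": 0, "wy": 0, "wz": 0.84}, {"tx": 0, "ty": 0, "tz": 2.1, "wx": 0, "wy": 0, "wz": 0.95}, {"tx": 0, "ty": 0, "tz": 2.1, "wx": 0, "wy": 0, "wz": 0.95}]'

```text
time: 4.1
eef_pos: [0.537, 0.0388, 0.2953]
tcp_rot: [0.995, 0.1, 0.002, -0.001]
contact_force: [-0.2, 5.4, 2.4]
opening: 0.317
```

```bash
python3 plan.py left 66 .296
```

```text
t 4.1 pos [0.537  0.0388 0.2953] yaw 11.5 q1,q6 [-0.12 -0.32] F [-0.2  5.4  2.4] M [ 0.815 -0.095 -0.156] open 0.317
d mm [-0.6  1.9 -0.7] w [ 0.    -0.005 -0.951]
```

```bash
python3 plan.py right 3 .345 right 3 .2965
```

```text
t 4.1 pos [0.537  0.0388 0.2953] yaw 11.5 q1,q6 [-0.12 -0.32] F [-0.2  5.4  2.4] M [ 0.815 -0.095 -0.156] open 0.317
d mm [-24.2 170.1 -50.1] w [-0.002 -0.004  0.149]
d mm [-24.4 170.2  -1.6] w [-0.002 -0.004  0.149]
```

apply_moves --hand 0.55 --steps '[{"tx": 0, "ty": 0, "tz": 0, "wx": 0, "wy": 0, "wz": 0}, {"tx": 0, "ty": 0, "tz": -15, "wx": 0, "wy": 0, "wz": 0}, {"tx": 0, "ty": 0, "tz": -50, "wx": 0, "wy": 0, "wz": 0}, {"tx": -6, "ty": 45, "tz": -52, "wx": 0, "wy": 0, "wz": 0.04}, {"tx": -12, "ty": 90, "tz": -52, "wx": 0, "wy": 0, "wz": 0.1}, {"tx": -18, "ty": 130, "tz": -52, "wx": 0, "wy": 0, "wz": 0.15}, {"tx": -24, "ty": 168, "tz": -52, "wx": 0, "wy": 0, "wz": 0.15}, {"tx": -24, "ty": 168, "tz": -46, "wx": 0, "wy": 0, "wz": 0.15}, {"tx": -24, "ty": 168, "tz": -46, "wx": 0, "wy": 0, "wz": 0.15}, {"tx": -24, "ty": 168, "tz": -46, "wx": 0, "wy": 0, "wz": 0.15}]'

```text
time: 5.1
eef_pos: [0.5464, -0.1309, 0.3399]
tcp_rot: [1.0, 0.026, -0.0, -0.0]
contact_force: [0.2, -0.3, 0.1]
opening: 0.552
```

```bash
python3 plan.py right 3 .2965
```

```text
t 5.1 pos [ 0.5464 -0.1309  0.3399] yaw 3.0 q1,q6 [-0.42 -0.47] F [ 0.2 -0.3  0.1] M [-0.024  0.002 -0.008] open 0.552
d mm [ 0.5  2.  43.4] w [-0.     0.     0.001]
```

apply_moves --steps '[{"tx": 0, "ty": 0.6, "tz": 22, "wx": 0, "wy": 0, "wz": 0}, {"tx": 0, "ty": 0.6, "tz": 43.5, "wx": 0, "wy": 0, "wz": 0}, {"tx": 0, "ty": 0.6, "tz": 43.5, "wx": 0, "wy": 0, "wz": 0}]'

```text
time: 5.4
eef_pos: [0.5455, -0.1302, 0.2933]
tcp_rot: [1.0, 0.027, -0.003, -0.001]
contact_force: [-0.7, 0.2, -0.4]
opening: 0.551
```

apply_moves --hand 0.25 --steps '[{"tx": 0, "ty": 0, "tz": 0, "wx": 0, "wy": 0, "wz": 0}, {"tx": 0, "ty": 0, "tz": 0, "wx": 0, "wy": 0, "wz": 0}, {"tx": 0, "ty": 0, "tz": 0, "wx": 0, "wy": 0, "wz": 0}]'

```text
time: 5.7
eef_pos: [0.5472, -0.1314, 0.2975]
tcp_rot: [1.0, 0.026, 0.001, -0.0]
contact_force: [2.5, 3.6, -1.5]
opening: 0.316
```

```bash
python3 plan.py right 3 .2965
```

```text
t 5.7 pos [ 0.5472 -0.1314  0.2975] yaw 3.0 q1,q6 [-0.42 -0.47] F [ 2.5  3.6 -1.5] M [ 0.5   -0.25  -0.112] open 0.316
d mm [-0.2  1.4  1. ] w [-0.001 -0.003 -0.   ]
```

apply_moves --steps '[{"tx": 0, "ty": 0, "tz": 0.3, "wx": 0, "wy": 0, "wz": 0.12}, {"tx": 0, "ty": 0, "tz": 0.6, "wx": 0, "wy": 0, "wz": 0.24}, {"tx": 0, "ty": 0, "tz": 0.8, "wx": 0, "wy": 0, "wz": 0.36}, {"tx": 0, "ty": 0, "tz": 1.1, "wx": 0, "wy": 0, "wz": 0.48}, {"tx": 0, "ty": 0, "tz": 1.4, "wx": 0, "wy": 0, "wz": 0.6}, {"tx": 0, "ty": 0, "tz": 1.7, "wx": 0, "wy": 0, "wz": 0.72}, {"tx": 0, "ty": 0, "tz": 2, "wx": 0, "wy": 0, "wz": 0.84}, {"tx": 0, "ty": 0, "tz": 2.1, "wx": 0, "wy": 0, "wz": 0.95}]'

```text
time: 6.5
eef_pos: [0.5475, -0.1315, 0.2956]
tcp_rot: [0.9, -0.436, 0.002, -0.001]
contact_force: [5.1, 2.4, -2.1]
opening: 0.314
```

```bash
python3 plan.py near 51 .345; python3 plan.py near -39 .345
```

```text
t 6.5 pos [ 0.5475 -0.1315  0.2956] yaw -51.7 q1,q6 [-0.42  0.48] F [ 5.1  2.4 -2.1] M [ 0.623 -0.667  0.283] open 0.314
d mm [-117.5   22.2  -49.8] w [-0.    -0.006 -1.792]
t 6.5 pos [ 0.5475 -0.1315  0.2956] yaw -51.7 q1,q6 [-0.42  0.48] F [ 5.1  2.4 -2.1] M [ 0.623 -0.667  0.283] open 0.314
d mm [-117.5   22.2  -49.8] w [-0.004 -0.003 -0.221]
```

```bash
sed -i 's/\.5419+/.5421+/; s/-\.0480+/-.0465+/' yaw.py; python3 plan.py near -39 .345 near -39 .34
```

```text
t 6.5 pos [ 0.5475 -0.1315  0.2956] yaw -51.7 q1,q6 [-0.42  0.48] F [ 5.1  2.4 -2.1] M [ 0.623 -0.667  0.283] open 0.314
d mm [-118.5   21.1  -49.8] w [-0.004 -0.003 -0.221]
d mm [-118.5   21.1  -44.8] w [-0.004 -0.003 -0.221]
```

apply_moves --hand 0.55 --steps '[{"tx": 0, "ty": 0, "tz": 0, "wx": 0, "wy": 0, "wz": 0}, {"tx": 0, "ty": 0, "tz": -15, "wx": 0, "wy": 0, "wz": 0}, {"tx": 0, "ty": 0, "tz": -50, "wx": 0, "wy": 0, "wz": 0}, {"tx": -40, "ty": 7, "tz": -51, "wx": 0, "wy": 0, "wz": -0.07}, {"tx": -80, "ty": 14, "tz": -51, "wx": 0, "wy": 0, "wz": -0.15}, {"tx": -118.5, "ty": 21, "tz": -50, "wx": 0, "wy": 0, "wz": -0.22}, {"tx": -118.5, "ty": 21, "tz": -45, "wx": 0, "wy": 0, "wz": -0.22}, {"tx": -118.5, "ty": 21, "tz": -45, "wx": 0, "wy": 0, "wz": -0.22}, {"tx": -118.5, "ty": 21, "tz": -45, "wx": 0, "wy": 0, "wz": -0.22}]'

```text
time: 7.4
eef_pos: [0.4571, -0.0531, 0.3405]
tcp_rot: [0.943, -0.333, 0.001, 0.0]
contact_force: [0.8, 0.1, -0.5]
opening: 0.551
```

```bash
python3 plan.py near -39 .2965
```

```text
t 7.4 pos [ 0.4571 -0.0531  0.3405] yaw -38.9 q1,q6 [-0.34  0.34] F [ 0.8  0.1 -0.5] M [-0.033  0.004 -0.001] open 0.551
d mm [-0.9 -1.2 44. ] w [-0.    -0.002  0.002]
```

apply_moves --steps '[{"tx": -0.9, "ty": -1.2, "tz": 22, "wx": 0, "wy": 0, "wz": 0}, {"tx": -0.9, "ty": -1.2, "tz": 44, "wx": 0, "wy": 0, "wz": 0}, {"tx": -0.9, "ty": -1.2, "tz": 44, "wx": 0, "wy": 0, "wz": 0}]'

```text
time: 7.7
eef_pos: [0.4562, -0.0515, 0.2928]
tcp_rot: [0.943, -0.333, -0.003, 0.0]
contact_force: [-0.0, -0.3, 0.4]
opening: 0.549
```

apply_moves --hand 0.25 --steps '[{"tx": 0, "ty": 0, "tz": 0, "wx": 0, "wy": 0, "wz": 0}, {"tx": 0, "ty": 0, "tz": 0, "wx": 0, "wy": 0, "wz": 0}, {"tx": 0, "ty": 0, "tz": 0, "wx": 0, "wy": 0, "wz": 0}]'

```text
time: 8.0
eef_pos: [0.4573, -0.0516, 0.2965]
tcp_rot: [0.943, -0.332, 0.002, 0.001]
contact_force: [2.8, -2.6, -1.3]
opening: 0.321
```

```bash
python3 plan.py near -39 .2965
```

```text
t 8.0 pos [ 0.4573 -0.0516  0.2965] yaw -38.8 q1,q6 [-0.33  0.35] F [ 2.8 -2.6 -1.3] M [-0.478 -0.318  0.056] open 0.321
d mm [0. 0. 0.] w [-0.    -0.004  0.003]
```

apply_moves --steps '[{"tx": 0, "ty": 0, "tz": 0.3, "wx": 0, "wy": 0, "wz": 0.13}, {"tx": 0, "ty": 0, "tz": 0.6, "wx": 0, "wy": 0, "wz": 0.26}, {"tx": 0, "ty": 0, "tz": 0.8, "wx": 0, "wy": 0, "wz": 0.39}, {"tx": 0, "ty": 0, "tz": 1.1, "wx": 0, "wy": 0, "wz": 0.52}, {"tx": 0, "ty": 0, "tz": 1.4, "wx": 0, "wy": 0, "wz": 0.65}, {"tx": 0, "ty": 0, "tz": 1.7, "wx": 0, "wy": 0, "wz": 0.78}, {"tx": 0, "ty": 0, "tz": 2, "wx": 0, "wy": 0, "wz": 0.88}, {"tx": 0, "ty": 0, "tz": 2.1, "wx": 0, "wy": 0, "wz": 0.92}, {"tx": 0, "ty": 0, "tz": 2.1, "wx": 0, "wy": 0, "wz": 0.95}]'

```text
time: 8.9
eef_pos: [0.4572, -0.0515, 0.2944]
tcp_rot: [-0.686, 0.727, -0.002, 0.001]
contact_force: [4.2, -3.9, -1.6]
opening: 0.318
```

```bash
python3 plan.py far -65 .345
```

```text
t 8.9 pos [ 0.4572 -0.0515  0.2944] yaw -93.3 q1,q6 [-0.33  1.3 ] F [ 4.2 -3.9 -1.6] M [-0.525 -0.664  0.165] open 0.318
d mm [ -19.9 -169.1  -49.9] w [-0.004 -0.003 -0.495]
```

apply_moves --hand 0.55 --steps '[{"tx": 0, "ty": 0, "tz": 0, "wx": 0, "wy": 0, "wz": 0}, {"tx": 0, "ty": 0, "tz": -15, "wx": 0, "wy": 0, "wz": 0}, {"tx": 0, "ty": 0, "tz": -50, "wx": 0, "wy": 0, "wz": 0}, {"tx": -5, "ty": -45, "tz": -52, "wx": 0, "wy": 0, "wz": -0.12}, {"tx": -10, "ty": -90, "tz": -52, "wx": 0, "wy": 0, "wz": -0.24}, {"tx": -15, "ty": -130, "tz": -52, "wx": 0, "wy": 0, "wz": -0.36}, {"tx": -20, "ty": -169, "tz": -52, "wx": 0, "wy": 0, "wz": -0.49}, {"tx": -20, "ty": -169, "tz": -46, "wx": 0, "wy": 0, "wz": -0.49}, {"tx": -20, "ty": -169, "tz": -46, "wx": 0, "wy": 0, "wz": -0.49}, {"tx": -20, "ty": -169, "tz": -46, "wx": 0, "wy": 0, "wz": -0.49}]'

```text
time: 9.9
eef_pos: [0.6253, -0.0404, 0.3386]
tcp_rot: [0.842, -0.539, -0.001, 0.0]
contact_force: [-0.1, 0.7, 0.3]
opening: 0.551
```

```bash
python3 plan.py far -65 .2965
```

```text
t 9.9 pos [ 0.6253 -0.0404  0.3386] yaw -65.2 q1,q6 [-0.23  0.91] F [-0.1  0.7  0.3] M [-0.005 -0.013  0.055] open 0.551
d mm [ 1.7 -1.2 42.1] w [ 0.002  0.002 -0.004]
```

apply_moves --steps '[{"tx": 1.7, "ty": -0.8, "tz": 21, "wx": 0, "wy": 0, "wz": 0}, {"tx": 1.7, "ty": -0.8, "tz": 42, "wx": 0, "wy": 0, "wz": 0}, {"tx": 1.7, "ty": -0.8, "tz": 42, "wx": 0, "wy": 0, "wz": 0}]'

```text
time: 10.2
eef_pos: [0.6255, -0.0416, 0.2942]
tcp_rot: [0.842, -0.539, -0.003, 0.001]
contact_force: [-0.9, 1.2, 0.0]
opening: 0.551
```

apply_moves --hand 0.25 --steps '[{"tx": 0, "ty": 0, "tz": 0, "wx": 0, "wy": 0, "wz": 0}, {"tx": 0, "ty": 0, "tz": 0, "wx": 0, "wy": 0, "wz": 0}, {"tx": 0, "ty": 0, "tz": 0, "wx": 0, "wy": 0, "wz": 0}]'

```text
time: 10.5
eef_pos: [0.6276, -0.042, 0.2985]
tcp_rot: [0.842, -0.539, 0.0, 0.0]
contact_force: [-1.9, -1.4, 1.1]
opening: 0.314
```

```bash
python3 plan.py far -65 .2965
```

```text
t 10.5 pos [ 0.6276 -0.042   0.2985] yaw -65.2 q1,q6 [-0.23  0.91] F [-1.9 -1.4  1.1] M [-0.113  0.517 -0.092] open 0.314
d mm [-0.9  0.3  2. ] w [ 0.    -0.    -0.004]
```

apply_moves --steps '[{"tx": 0, "ty": 0, "tz": 0.3, "wx": 0, "wy": 0, "wz": 0.13}, {"tx": 0, "ty": 0, "tz": 0.8, "wx": 0, "wy": 0, "wz": 0.26}, {"tx": 0, "ty": 0, "tz": 1.2, "wx": 0, "wy": 0, "wz": 0.39}, {"tx": 0, "ty": 0, "tz": 1.6, "wx": 0, "wy": 0, "wz": 0.52}, {"tx": 0, "ty": 0, "tz": 2, "wx": 0, "wy": 0, "wz": 0.65}, {"tx": 0, "ty": 0, "tz": 2.4, "wx": 0, "wy": 0, "wz": 0.78}, {"tx": 0, "ty": 0, "tz": 2.7, "wx": 0, "wy": 0, "wz": 0.88}, {"tx": 0, "ty": 0, "tz": 2.9, "wx": 0, "wy": 0, "wz": 0.92}, {"tx": 0, "ty": 0, "tz": 3, "wx": 0, "wy": 0, "wz": 0.95}]'

```text
time: 11.4
eef_pos: [0.6278, -0.0419, 0.2964]
tcp_rot: [-0.503, 0.864, -0.0, -0.0]
contact_force: [-5.0, -0.5, 6.1]
opening: 0.316
```

```bash
python3 plan.py left 11.5 .345
```

```text
t 11.4 pos [ 0.6278 -0.0419  0.2964] yaw -119.6 q1,q6 [-0.23  1.86] F [-5.  -0.5  6.1] M [0.002 0.773 0.134] open 0.316
d mm [-24.8 118.6 -48.6] w [ 1.000e-03 -1.000e-03 -2.289e+00]
```

apply_moves --steps '[{"tx": 0, "ty": 0, "tz": 0.2, "wx": 0, "wy": 0, "wz": 0.1}, {"tx": 0, "ty": 0, "tz": 0.4, "wx": 0, "wy": 0, "wz": 0.2}, {"tx": 0, "ty": 0, "tz": 0.6, "wx": 0, "wy": 0, "wz": 0.3}, {"tx": 0, "ty": 0, "tz": 0.8, "wx": 0, "wy": 0, "wz": 0.38}, {"tx": 0, "ty": 0, "tz": 1, "wx": 0, "wy": 0, "wz": 0.42}, {"tx": 0, "ty": 0, "tz": 1.1, "wx": 0, "wy": 0, "wz": 0.46}, {"tx": 0, "ty": 0, "tz": 1.2, "wx": 0, "wy": 0, "wz": 0.5}]'

```text
time: 12.1
eef_pos: [0.6279, -0.0419, 0.2955]
tcp_rot: [-0.273, 0.962, -0.0, -0.0]
contact_force: [-4.2, 0.2, 6.3]
opening: 0.313
```

```bash
python3 plan.py near -93.3 .345; python3 plan.py near -3.3 .345
```

```text
t 12.1 pos [ 0.6279 -0.0419  0.2955] yaw -148.3 q1,q6 [-0.23  2.36] F [-4.2  0.2  6.3] M [-0.027  0.748  0.133] open 0.313
d mm [150.3  81.3 -49.5] w [-0.001 -0.001 -0.96 ]
t 12.1 pos [ 0.6279 -0.0419  0.2955] yaw -148.3 q1,q6 [-0.23  2.36] F [-4.2  0.2  6.3] M [-0.027  0.748  0.133] open 0.313
d mm [150.3  81.3 -49.5] w [ 0.000e+00 -1.000e-03 -2.531e+00]
```

apply_moves --hand 0.55 --steps '[{"tx": 0, "ty": 0, "tz": 0, "wx": 0, "wy": 0, "wz": 0}, {"tx": 0, "ty": 0, "tz": -15, "wx": 0, "wy": 0, "wz": 0}, {"tx": 0, "ty": 0, "tz": -50, "wx": 0, "wy": 0, "wz": -0.14}, {"tx": 38, "ty": 20, "tz": -52, "wx": 0, "wy": 0, "wz": -0.28}, {"tx": 76, "ty": 41, "tz": -52, "wx": 0, "wy": 0, "wz": -0.42}, {"tx": 114, "ty": 61, "tz": -52, "wx": 0, "wy": 0, "wz": -0.56}, {"tx": 150, "ty": 81, "tz": -52, "wx": 0, "wy": 0, "wz": -0.7}, {"tx": 150, "ty": 81, "tz": -46, "wx": 0, "wy": 0, "wz": -0.84}, {"tx": 150, "ty": 81, "tz": -46, "wx": 0, "wy": 0, "wz": -0.96}, {"tx": 150, "ty": 81, "tz": -46, "wx": 0, "wy": 0, "wz": -0.96}]'

```text
time: 13.1
eef_pos: [0.4575, -0.0518, 0.3403]
tcp_rot: [-0.687, 0.727, -0.001, 0.001]
contact_force: [-0.3, 0.3, -0.3]
opening: 0.545
```

```bash
sed -i 's/,"open",round/,"e6",s["joint_efforts"][5].round(3),"open",round/' plan.py; python3 plan.py near -93.3 .2955; python3 - <<'E'
from h import *
c=imaging.read_camera("side"); im=c["img"][180:285,215:320,::-1]
cv2.imwrite("pics/s3.png",cv2.resize(im,None,fx=5.5,fy=5.5,interpolation=cv2.INTER_CUBIC))
c=imaging.read_camera("top"); im=c["img"][155:250,245:345,::-1]
cv2.imwrite("pics/t3.png",cv2.resize(im,None,fx=6,fy=6,interpolation=cv2.INTER_CUBIC))
E
python3 yaw.py top
```

```text
t 13.1 pos [ 0.4575 -0.0518  0.3403] yaw -93.3 q1,q6 [-0.33  1.29] F [-0.3  0.3 -0.3] M [ 0.018 -0.005 -0.005] e6 -0.357 open 0.545
d mm [-0.2  0.3 44.8] w [-0.003 -0.001  0.   ]
top far [ 0.717 33.     0.25   0.75 ] mean 33.5 sd 3.4
top right [ 0.316 41.    -0.25   0.75 ] mean 19.8 sd 35.6
top near [  0.233 -12.      0.75   -0.75 ] mean -11.4 sd 3.9
top left [0.589 8.    0.25  0.5  ] mean 9.4 sd 1.4
```

View pics/t3.png

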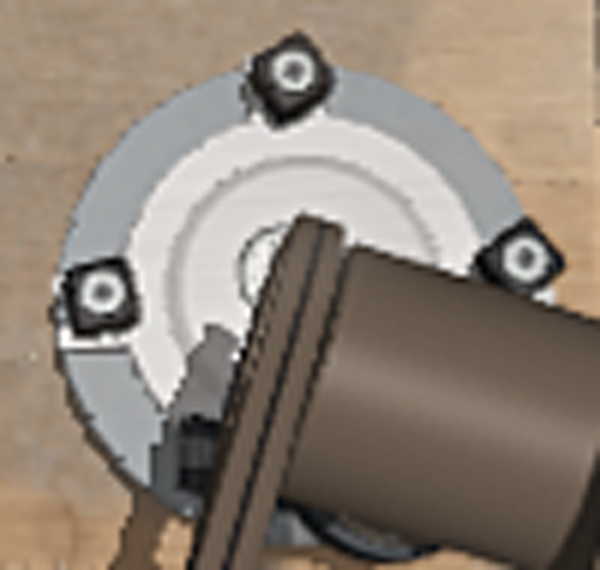

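View pics/s3.png

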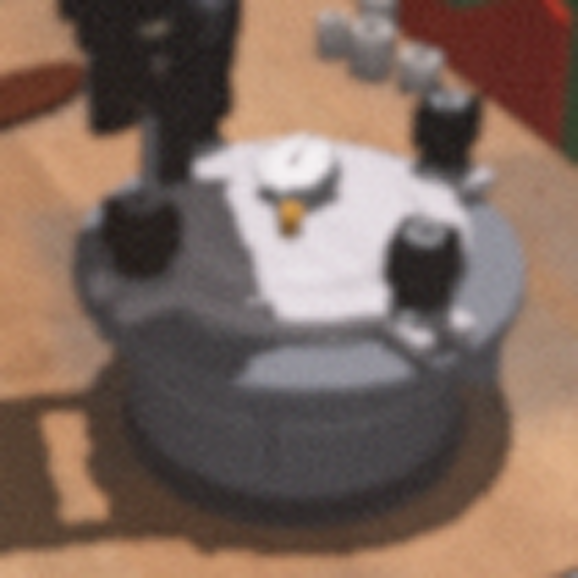

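apply_moves --steps '[{"tx": 0, "ty": 0, "tz": 22, "wx": 0, "wy": 0, "wz": 0}, {"tx": 0, "ty": 0, "tz": 44.5, "wx": 0, "wy": 0, "wz": 0}, {"tx": 0, "ty": 0, "tz": 44.5, "wx": 0, "wy": 0, "wz": 0}]'

```text
time: 13.55
eef_pos: [0.4567, -0.0514, 0.2916]
tcp_rot: [-0.686, 0.727, 0.003, -0.001]
contact_force: [-1.4, -0.1, 0.5]
opening: 0.549
```

apply_moves --hand 0.25 --steps '[{"tx": 0, "ty": 0, "tz": 0, "wx": 0, "wy": 0, "wz": 0}, {"tx": 0, "ty": 0, "tz": 0, "wx": 0, "wy": 0, "wz": 0}, {"tx": 0, "ty": 0, "tz": 0, "wx": 0, "wy": 0, "wz": 0}, {"tx": 0, "ty": 0, "tz": 0.2, "wx": 0, "wy": 0, "wz": 0.1}, {"tx": 0, "ty": 0, "tz": 0.4, "wx": 0, "wy": 0, "wz": 0.2}, {"tx": 0, "ty": 0, "tz": 0.6, "wx": 0, "wy": 0, "wz": 0.3}, {"tx": 0, "ty": 0, "tz": 0.8, "wx": 0, "wy": 0, "wz": 0.38}, {"tx": 0, "ty": 0, "tz": 1, "wx": 0, "wy": 0, "wz": 0.42}, {"tx": 0, "ty": 0, "tz": 1.1, "wx": 0, "wy": 0, "wz": 0.46}]'

```text
time: 14.45
eef_pos: [0.4579, -0.052, 0.2945]
tcp_rot: [-0.502, 0.865, -0.001, 0.0]
contact_force: [-1.3, -0.2, -0.1]
opening: 0.315
```

```bash
python3 plan.py near -93.3 .2955
```

```text
t 14.45 pos [ 0.4579 -0.052   0.2945] yaw -119.7 q1,q6 [-0.33  1.76] F [-1.3 -0.2 -0.1] M [-0.073  0.171  0.219] e6 -0.04 open 0.315
d mm [-0.   0.7 -1. ] w [-0.002 -0.001 -0.461]
```

apply_moves --steps '[{"tx": 0, "ty": 0, "tz": 0, "wx": 0, "wy": 0, "wz": 0.04}]'

```text
time: 14.55
eef_pos: [0.4578, -0.052, 0.2944]
tcp_rot: [-0.485, 0.875, -0.001, 0.0]
contact_force: [-0.8, 0.2, -0.2]
opening: 0.312
```

```bash
python3 plan.py left 11.5 .345 left -78.5 .345
```

```text
t 14.55 pos [ 0.4578 -0.052   0.2944] yaw -122.0 q1,q6 [-0.33  1.8 ] F [-0.8  0.2 -0.2] M [-0.114  0.09   0.179] e6 -0.041 open 0.312
d mm [-118.5  -19.4  -50.6] w [-1.00e-03 -2.00e-03 -2.33e+00]
d mm [-118.5  -19.4  -50.6] w [-0.002 -0.001 -0.759]
```

apply_moves --hand 0.55 --steps '[{"tx": 0, "ty": 0, "tz": 0, "wx": 0, "wy": 0, "wz": 0}, {"tx": 0, "ty": 0, "tz": -15, "wx": 0, "wy": 0, "wz": 0}, {"tx": 0, "ty": 0, "tz": -50, "wx": 0, "wy": 0, "wz": -0.14}, {"tx": -40, "ty": -6, "tz": -52, "wx": 0, "wy": 0, "wz": -0.28}, {"tx": -80, "ty": -13, "tz": -52, "wx": 0, "wy": 0, "wz": -0.42}, {"tx": -118.5, "ty": -19.4, "tz": -52, "wx": 0, "wy": 0, "wz": -0.56}, {"tx": -118.5, "ty": -19.4, "tz": -46, "wx": 0, "wy": 0, "wz": -0.7}, {"tx": -118.5, "ty": -19.4, "tz": -46, "wx": 0, "wy": 0, "wz": -0.76}, {"tx": -118.5, "ty": -19.4, "tz": -46, "wx": 0, "wy": 0, "wz": -0.76}]'

```text
time: 15.45
eef_pos: [0.5369, 0.039, 0.3397]
tcp_rot: [0.775, -0.632, 0.0, -0.0]
contact_force: [-0.1, -0.4, -0.1]
opening: 0.547
```

```bash
python3 plan.py left -78.5 .2955
```

```text
t 15.45 pos [0.5369 0.039  0.3397] yaw -78.3 q1,q6 [-0.12  1.25] F [-0.1 -0.4 -0.1] M [-0.041  0.025 -0.006] e6 -0.189 open 0.547
d mm [ 0.6  0.1 44.2] w [-0.001  0.     0.003]
```

apply_moves --steps '[{"tx": 0.3, "ty": 0, "tz": 22, "wx": 0, "wy": 0, "wz": 0}, {"tx": 0.3, "ty": 0, "tz": 44.2, "wx": 0, "wy": 0, "wz": 0}, {"tx": 0.3, "ty": 0, "tz": 44.2, "wx": 0, "wy": 0, "wz": 0}]'

```text
time: 15.75
eef_pos: [0.5355, 0.0382, 0.2924]
tcp_rot: [0.775, -0.633, -0.002, 0.001]
contact_force: [-1.0, -0.1, 0.1]
opening: 0.549
```

apply_moves --hand 0.25 --steps '[{"tx": 0, "ty": 0, "tz": 0, "wx": 0, "wy": 0, "wz": 0}, {"tx": 0, "ty": 0, "tz": 0, "wx": 0, "wy": 0, "wz": 0}, {"tx": 0, "ty": 0, "tz": 0, "wx": 0, "wy": 0, "wz": 0}, {"tx": 0, "ty": 0, "tz": 0.2, "wx": 0, "wy": 0, "wz": 0.1}, {"tx": 0, "ty": 0, "tz": 0.4, "wx": 0, "wy": 0, "wz": 0.2}, {"tx": 0, "ty": 0, "tz": 0.6, "wx": 0, "wy": 0, "wz": 0.3}, {"tx": 0, "ty": 0, "tz": 0.8, "wx": 0, "wy": 0, "wz": 0.38}, {"tx": 0, "ty": 0, "tz": 1, "wx": 0, "wy": 0, "wz": 0.42}, {"tx": 0, "ty": 0, "tz": 1.1, "wx": 0, "wy": 0, "wz": 0.46}]'

```text
time: 16.65
eef_pos: [0.5371, 0.0381, 0.2955]
tcp_rot: [-0.61, 0.792, -0.001, 0.001]
contact_force: [-1.9, -1.3, 1.8]
opening: 0.318
```

```bash
python3 plan.py
```

```text
t 16.65 pos [0.5371 0.0381 0.2955] yaw -104.8 q1,q6 [-0.12  1.71] F [-1.9 -1.3  1.8] M [-0.162  0.187  0.163] e6 -0.05 open 0.318
```

apply_moves --steps '[{"tx": 0, "ty": 0, "tz": 0, "wx": 0, "wy": 0, "wz": 0.04}]'

```text
time: 16.75
eef_pos: [0.5371, 0.0381, 0.2955]
tcp_rot: [-0.594, 0.804, -0.001, 0.001]
contact_force: [-0.9, -0.9, 1.8]
opening: 0.316
```

```bash
python3 plan.py right -51.7 .345
```

```text
t 16.75 pos [0.5371 0.0381 0.2955] yaw -107.1 q1,q6 [-0.12  1.75] F [-0.9 -0.9  1.8] M [-0.142  0.217  0.099] e6 -0.05 open 0.316
d mm [159.  -59.6 -49.4] w [-0.002 -0.001 -0.967]
```

apply_moves --hand 0.55 --steps '[{"tx": 0, "ty": 0, "tz": 0, "wx": 0, "wy": 0, "wz": 0}, {"tx": 0, "ty": 0, "tz": -15, "wx": 0, "wy": 0, "wz": 0}, {"tx": 0, "ty": 0, "tz": -50, "wx": 0, "wy": 0, "wz": -0.14}, {"tx": 40, "ty": -15, "tz": -52, "wx": 0, "wy": 0, "wz": -0.28}, {"tx": 80, "ty": -30, "tz": -52, "wx": 0, "wy": 0, "wz": -0.42}, {"tx": 120, "ty": -45, "tz": -52, "wx": 0, "wy": 0, "wz": -0.56}, {"tx": 159, "ty": -59.6, "tz": -52, "wx": 0, "wy": 0, "wz": -0.7}, {"tx": 159, "ty": -59.6, "tz": -46, "wx": 0, "wy": 0, "wz": -0.84}, {"tx": 159, "ty": -59.6, "tz": -46, "wx": 0, "wy": 0, "wz": -0.97}, {"tx": 159, "ty": -59.6, "tz": -46, "wx": 0, "wy": 0, "wz": -0.97}]'

```text
time: 17.75
eef_pos: [0.5473, -0.1318, 0.3414]
tcp_rot: [0.901, -0.434, 0.001, -0.0]
contact_force: [0.5, -0.2, -0.3]
opening: 0.551
```

```bash
python3 plan.py right -51.7 .2955
```

```text
t 17.75 pos [ 0.5473 -0.1318  0.3414] yaw -51.5 q1,q6 [-0.42  0.48] F [ 0.5 -0.2 -0.3] M [-0.037  0.009 -0.05 ] e6 -0.384 open 0.551
d mm [-0.5 -0.1 45.9] w [-0.001 -0.001  0.004]
```

apply_moves --steps '[{"tx": 0, "ty": 0, "tz": 23, "wx": 0, "wy": 0, "wz": 0}, {"tx": 0, "ty": 0, "tz": 45.5, "wx": 0, "wy": 0, "wz": 0}, {"tx": 0, "ty": 0, "tz": 45.5, "wx": 0, "wy": 0, "wz": 0}]'

```text
time: 18.05
eef_pos: [0.5462, -0.1304, 0.2922]
tcp_rot: [0.9, -0.435, -0.003, -0.0]
contact_force: [-0.8, 0.2, -0.8]
opening: 0.55
```

apply_moves --hand 0.25 --steps '[{"tx": 0, "ty": 0, "tz": 0, "wx": 0, "wy": 0, "wz": 0}, {"tx": 0, "ty": 0, "tz": 0, "wx": 0, "wy": 0, "wz": 0}, {"tx": 0, "ty": 0, "tz": 0, "wx": 0, "wy": 0, "wz": 0}, {"tx": 0, "ty": 0, "tz": 0.2, "wx": 0, "wy": 0, "wz": 0.1}, {"tx": 0, "ty": 0, "tz": 0.4, "wx": 0, "wy": 0, "wz": 0.2}, {"tx": 0, "ty": 0, "tz": 0.6, "wx": 0, "wy": 0, "wz": 0.3}, {"tx": 0, "ty": 0, "tz": 0.8, "wx": 0, "wy": 0, "wz": 0.38}, {"tx": 0, "ty": 0, "tz": 1, "wx": 0, "wy": 0, "wz": 0.42}, {"tx": 0, "ty": 0, "tz": 1.1, "wx": 0, "wy": 0, "wz": 0.46}, {"tx": 0, "ty": 0, "tz": 1.2, "wx": 0, "wy": 0, "wz": 0.5}]'

```text
time: 19.05
eef_pos: [0.5478, -0.1315, 0.2953]
tcp_rot: [0.765, -0.644, 0.002, -0.0]
contact_force: [1.5, -0.9, 1.6]
opening: 0.314
```

```bash
python3 plan.py
```

```text
t 19.05 pos [ 0.5478 -0.1315  0.2953] yaw -80.2 q1,q6 [-0.42  0.98] F [ 1.5 -0.9  1.6] M [-0.01  -0.016  0.181] e6 -0.047 open 0.314
```

apply_moves --steps '[{"tx": 0, "ty": 0, "tz": 0.1, "wx": 0, "wy": 0, "wz": 0.05}, {"tx": 0, "ty": 0, "tz": 0.2, "wx": 0, "wy": 0, "wz": 0.1}]'

```text
time: 19.25
eef_pos: [0.5478, -0.1315, 0.2951]
tcp_rot: [0.732, -0.681, 0.002, -0.0]
contact_force: [0.9, -1.3, 1.5]
opening: 0.318
```

```bash
python3 plan.py
```

```text
t 19.25 pos [ 0.5478 -0.1315  0.2951] yaw -85.9 q1,q6 [-0.42  1.08] F [ 0.9 -1.3  1.5] M [ 0.013 -0.065  0.201] e6 -0.092 open 0.318
```

apply_moves --steps '[{"tx": 0, "ty": 0, "tz": 0.1, "wx": 0, "wy": 0, "wz": 0.05}, {"tx": 0, "ty": 0, "tz": 0.2, "wx": 0, "wy": 0, "wz": 0.1}]'

```text
time: 19.45
eef_pos: [0.5478, -0.1316, 0.2949]
tcp_rot: [-0.697, 0.717, -0.002, 0.001]
contact_force: [1.0, -2.5, 1.9]
opening: 0.318
```

```bash
python3 plan.py
```

```text
t 19.45 pos [ 0.5478 -0.1316  0.2949] yaw -91.6 q1,q6 [-0.42  1.18] F [ 1.  -2.5  1.9] M [-0.044 -0.043  0.194] e6 -0.086 open 0.318
```

apply_moves --steps '[{"tx": 0, "ty": 0, "tz": 0.1, "wx": 0, "wy": 0, "wz": 0.05}, {"tx": 0, "ty": 0, "tz": 0.2, "wx": 0, "wy": 0, "wz": 0.1}]'

```text
time: 19.65
eef_pos: [0.5478, -0.1316, 0.2947]
tcp_rot: [-0.66, 0.751, -0.002, 0.001]
contact_force: [-0.1, -1.3, 1.9]
opening: 0.319
```

```bash
python3 plan.py
```

```text
t 19.65 pos [ 0.5478 -0.1316  0.2947] yaw -97.4 q1,q6 [-0.42  1.28] F [-0.1 -1.3  1.9] M [-0.078  0.001  0.148] e6 -0.084 open 0.319
```

```bash
python3 plan.py left -107.1 .345
```

```text
t 19.65 pos [ 0.5478 -0.1316  0.2947] yaw -97.4 q1,q6 [-0.42  1.28] F [-0.1 -1.3  1.9] M [-0.078  0.001  0.148] e6 -0.084 open 0.319
d mm [-167.1   32.4  -50.6] w [-0.004 -0.001  0.17 ]
```

apply_moves --hand 0.55 --steps '[{"tx": 0, "ty": 0, "tz": 0, "wx": 0, "wy": 0, "wz": 0}, {"tx": 0, "ty": 0, "tz": -15, "wx": 0, "wy": 0, "wz": 0}, {"tx": 0, "ty": 0, "tz": -50, "wx": 0, "wy": 0, "wz": 0}, {"tx": -42, "ty": 8, "tz": -52, "wx": 0, "wy": 0, "wz": 0.06}, {"tx": -84, "ty": 16, "tz": -52, "wx": 0, "wy": 0, "wz": 0.12}, {"tx": -126, "ty": 24, "tz": -52, "wx": 0, "wy": 0, "wz": 0.17}, {"tx": -167, "ty": 32.2, "tz": -52, "wx": 0, "wy": 0, "wz": 0.17}, {"tx": -167, "ty": 32.2, "tz": -50, "wx": 0, "wy": 0, "wz": 0.17}, {"tx": -167, "ty": 32.2, "tz": -25, "wx": 0, "wy": 0, "wz": 0.17}, {"tx": -167, "ty": 32.2, "tz": -1, "wx": 0, "wy": 0, "wz": 0.17}, {"tx": -167, "ty": 32.2, "tz": -1, "wx": 0, "wy": 0, "wz": 0.17}]'

```text
time: 20.75
eef_pos: [0.5352, 0.0382, 0.2911]
tcp_rot: [-0.595, 0.804, 0.002, -0.002]
contact_force: [-0.8, 0.9, -0.3]
opening: 0.55
```

```bash
python3 plan.py left -107.1 .2950
```

```text
t 20.75 pos [0.5352 0.0382 0.2911] yaw -107.0 q1,q6 [-0.12  1.75] F [-0.8  0.9 -0.3] M [0.019 0.026 0.041] e6 -0.002 open 0.55
d mm [-0.6 -1.6 -3.9] w [ 0.006 -0.001  0.002]
```

apply_moves --hand 0.25 --steps '[{"tx": 0, "ty": 0, "tz": 0, "wx": 0, "wy": 0, "wz": 0}, {"tx": 0, "ty": 0, "tz": 0, "wx": 0, "wy": 0, "wz": 0}, {"tx": 0, "ty": 0, "tz": 0, "wx": 0, "wy": 0, "wz": 0}, {"tx": 0, "ty": 0, "tz": 0.2, "wx": 0, "wy": 0, "wz": 0.08}, {"tx": 0, "ty": 0, "tz": 0.4, "wx": 0, "wy": 0, "wz": 0.16}, {"tx": 0, "ty": 0, "tz": 0.5, "wx": 0, "wy": 0, "wz": 0.21}, {"tx": 0, "ty": 0, "tz": 0.6, "wx": 0, "wy": 0, "wz": 0.26}]'

```text
time: 21.45
eef_pos: [0.5369, 0.0382, 0.2948]
tcp_rot: [-0.485, 0.875, -0.001, 0.001]
contact_force: [-1.5, -0.4, 2.0]
opening: 0.312
```

```bash
python3 plan.py
```

```text
t 21.45 pos [0.5369 0.0382 0.2948] yaw -122.0 q1,q6 [-0.12  2.01] F [-1.5 -0.4  2. ] M [-0.125  0.26   0.165] e6 -0.084 open 0.312
```

apply_moves --steps '[{"tx": 0, "ty": 0, "tz": 0.1, "wx": 0, "wy": 0, "wz": 0.05}, {"tx": 0, "ty": 0, "tz": 0.2, "wx": 0, "wy": 0, "wz": 0.1}]'

```text
time: 21.65
eef_pos: [0.5369, 0.0382, 0.2948]
tcp_rot: [-0.441, 0.898, -0.001, 0.001]
contact_force: [-1.2, -0.4, 2.5]
opening: 0.314
```

```bash
python3 plan.py
```

```text
t 21.65 pos [0.5369 0.0382 0.2948] yaw -127.7 q1,q6 [-0.12  2.11] F [-1.2 -0.4  2.5] M [-0.136  0.288  0.228] e6 -0.066 open 0.314
```

apply_moves --steps '[{"tx": 0, "ty": 0, "tz": 0.1, "wx": 0, "wy": 0, "wz": 0.05}, {"tx": 0, "ty": 0, "tz": 0.2, "wx": 0, "wy": 0, "wz": 0.1}]'

```text
time: 21.85
eef_pos: [0.5369, 0.0383, 0.2947]
tcp_rot: [-0.395, 0.919, -0.001, 0.001]
contact_force: [-1.0, -0.2, 2.9]
opening: 0.316
```

```bash
python3 plan.py near -122 .345
```

```text
t 21.85 pos [0.5369 0.0383 0.2947] yaw -133.4 q1,q6 [-0.12  2.21] F [-1.  -0.2  2.9] M [-0.045  0.318  0.283] e6 -0.046 open 0.316
d mm [120.1  -4.1 -50.4] w [-0.002  0.001 -0.2  ]
```

```bash
cat > avg.py <<'E'
from h import *
import sys
n=int(sys.argv[1]); m=[];e=[]
for i in range(n):
    imaging.read_camera("side"); s=readout.get_state(); m.append(s["wrist_torque"][2]); e.append(s["joint_efforts"][5])
print(np.round(m,3),"mean",np.mean(m).round(3),"e6",np.round(e,3))
E
python3 avg.py 5
```

```text
[ 0.076 -0.064 -0.097 -0.066 -0.085] mean -0.047 e6 [ 0.193  0.052 -0.068 -0.084 -0.085]
```

```bash
python3 plan.py near -122 .2945
```

```text
t 22.1 pos [0.537  0.0383 0.2947] yaw -133.4 q1,q6 [-0.12  2.21] F [-2.9 -1.   7.1] M [-0.127  0.455 -0.085] e6 -0.085 open 0.318
d mm [ 1.201e+02 -3.800e+00  1.000e-01] w [-0.002  0.001 -0.198]
```

apply_moves --hand 0.55 --steps '[{"tx": 0, "ty": 0, "tz": 0, "wx": 0, "wy": 0, "wz": 0}, {"tx": 0, "ty": 0, "tz": -15, "wx": 0, "wy": 0, "wz": 0}, {"tx": 0, "ty": 0, "tz": -50, "wx": 0, "wy": 0, "wz": 0}, {"tx": 40, "ty": -1, "tz": -50, "wx": 0, "wy": 0, "wz": -0.07}, {"tx": 80, "ty": -2, "tz": -50, "wx": 0, "wy": 0, "wz": -0.14}, {"tx": 120, "ty": -3.8, "tz": -50, "wx": 0, "wy": 0, "wz": -0.2}, {"tx": 120, "ty": -3.8, "tz": -49, "wx": 0, "wy": 0, "wz": -0.2}, {"tx": 120, "ty": -3.8, "tz": -25, "wx": 0, "wy": 0, "wz": -0.2}, {"tx": 120, "ty": -3.8, "tz": -1, "wx": 0, "wy": 0, "wz": -0.2}, {"tx": 120, "ty": -3.8, "tz": -1, "wx": 0, "wy": 0, "wz": -0.2}]'

```text
time: 23.1
eef_pos: [0.4559, -0.0507, 0.2913]
tcp_rot: [-0.485, 0.874, 0.002, -0.002]
contact_force: [-1.1, -0.4, 0.4]
opening: 0.55
```

apply_moves --hand 0.25 --steps '[{"tx": 0, "ty": 0, "tz": 0, "wx": 0, "wy": 0, "wz": 0}, {"tx": 0, "ty": 0, "tz": 0, "wx": 0, "wy": 0, "wz": 0}, {"tx": 0, "ty": 0, "tz": 0, "wx": 0, "wy": 0, "wz": 0}]'

```text
time: 23.4
eef_pos: [0.4572, -0.0514, 0.2951]
tcp_rot: [-0.486, 0.874, -0.001, 0.0]
contact_force: [-3.0, -1.6, 1.8]
opening: 0.316
```

```bash
python3 plan.py near -122 .2945
```

```text
t 23.4 pos [ 0.4572 -0.0514  0.2951] yaw -121.9 q1,q6 [-0.33  1.79] F [-3.  -1.6  1.8] M [-0.097  0.44   0.111] e6 0.107 open 0.316
d mm [ 0.2 -0.2  0.6] w [-0.001 -0.     0.002]
```

apply_moves --steps '[{"tx": 0, "ty": 0, "tz": 0.1, "wx": 0, "wy": 0, "wz": 0.05}, {"tx": 0, "ty": 0, "tz": 0.2, "wx": 0, "wy": 0, "wz": 0.1}, {"tx": 0, "ty": 0, "tz": 0.3, "wx": 0, "wy": 0, "wz": 0.15}]'

```text
time: 23.7
eef_pos: [0.4571, -0.0514, 0.2948]
tcp_rot: [-0.418, 0.909, -0.001, 0.001]
contact_force: [-2.4, -0.9, 1.8]
opening: 0.318
```

```bash
python3 plan.py
```

```text
t 23.7 pos [ 0.4571 -0.0514  0.2948] yaw -130.6 q1,q6 [-0.33  1.95] F [-2.4 -0.9  1.8] M [0.012 0.281 0.117] e6 -0.118 open 0.318
```

apply_moves --steps '[{"tx": 0, "ty": 0, "tz": 0.1, "wx": 0, "wy": 0, "wz": 0.05}, {"tx": 0, "ty": 0, "tz": 0.2, "wx": 0, "wy": 0, "wz": 0.1}]'

```text
time: 23.9
eef_pos: [0.4572, -0.0513, 0.2946]
tcp_rot: [-0.372, 0.928, -0.001, 0.001]
contact_force: [-1.9, -0.7, 2.5]
opening: 0.313
```

```bash
python3 plan.py
```

```text
t 23.9 pos [ 0.4572 -0.0513  0.2946] yaw -136.3 q1,q6 [-0.33  2.05] F [-1.9 -0.7  2.5] M [-0.009  0.244  0.197] e6 -0.114 open 0.313
```

apply_moves --steps '[{"tx": 0, "ty": 0, "tz": 0.1, "wx": 0, "wy": 0, "wz": 0.05}, {"tx": 0, "ty": 0, "tz": 0.2, "wx": 0, "wy": 0, "wz": 0.1}]'

```text
time: 24.1
eef_pos: [0.4572, -0.0513, 0.2946]
tcp_rot: [-0.325, 0.946, -0.001, 0.001]
contact_force: [-2.5, -0.3, 2.8]
opening: 0.316
```

```bash
python3 plan.py
```

```text
t 24.1 pos [ 0.4572 -0.0513  0.2946] yaw -142.1 q1,q6 [-0.33  2.15] F [-2.5 -0.3  2.8] M [0.091 0.3   0.181] e6 -0.095 open 0.316
```

apply_moves --steps '[{"tx": 0, "ty": 0, "tz": 0.1, "wx": 0, "wy": 0, "wz": 0.05}, {"tx": 0, "ty": 0, "tz": 0.2, "wx": 0, "wy": 0, "wz": 0.1}]'

```text
time: 24.3
eef_pos: [0.4573, -0.0513, 0.2945]
tcp_rot: [-0.277, 0.961, -0.0, 0.001]
contact_force: [-3.4, 0.1, 3.3]
opening: 0.317
```

```bash
python3 plan.py far -148.3 .345; python3 plan.py far -58.3 .345
```

```text
t 24.3 pos [ 0.4573 -0.0513  0.2945] yaw -147.8 q1,q6 [-0.33  2.25] F [-3.4  0.1  3.3] M [0.079 0.298 0.165] e6 -0.074 open 0.317
d mm [-148.9  -82.1  -50.1] w [-0.001  0.002  0.009]
t 24.3 pos [ 0.4573 -0.0513  0.2945] yaw -147.8 q1,q6 [-0.33  2.25] F [-3.4  0.1  3.3] M [0.079 0.298 0.165] e6 -0.074 open 0.317
d mm [-148.9  -82.1  -50.1] w [-0.002  0.    -1.562]
```

apply_moves --hand 0.55 --steps '[{"tx": 0, "ty": 0, "tz": 0, "wx": 0, "wy": 0, "wz": 0}, {"tx": 0, "ty": 0, "tz": -15, "wx": 0, "wy": 0, "wz": 0}, {"tx": 0, "ty": 0, "tz": -50, "wx": 0, "wy": 0, "wz": 0}, {"tx": -37, "ty": -20, "tz": -50, "wx": 0, "wy": 0, "wz": 0}, {"tx": -75, "ty": -41, "tz": -50, "wx": 0, "wy": 0, "wz": 0}, {"tx": -112, "ty": -62, "tz": -50, "wx": 0, "wy": 0, "wz": 0}, {"tx": -149, "ty": -82, "tz": -50, "wx": 0, "wy": 0, "wz": 0}, {"tx": -149, "ty": -82, "tz": -49, "wx": 0, "wy": 0, "wz": 0}, {"tx": -149, "ty": -82, "tz": -25, "wx": 0, "wy": 0, "wz": 0}, {"tx": -149, "ty": -82, "tz": -1, "wx": 0, "wy": 0, "wz": 0}, {"tx": -149, "ty": -82, "tz": -1, "wx": 0, "wy": 0, "wz": 0}]'

```text
time: 25.4
eef_pos: [0.6249, -0.0407, 0.2899]
tcp_rot: [-0.278, 0.96, 0.002, -0.003]
contact_force: [0.1, -0.1, -0.8]
opening: 0.548
```

apply_moves --hand 0.25 --steps '[{"tx": 0, "ty": 0, "tz": 0, "wx": 0, "wy": 0, "wz": 0}, {"tx": 0, "ty": 0, "tz": 0, "wx": 0, "wy": 0, "wz": 0}, {"tx": 0, "ty": 0, "tz": 0, "wx": 0, "wy": 0, "wz": 0}, {"tx": 0, "ty": 0, "tz": 0.1, "wx": 0, "wy": 0, "wz": 0.05}, {"tx": 0, "ty": 0, "tz": 0.2, "wx": 0, "wy": 0, "wz": 0.1}, {"tx": 0, "ty": 0, "tz": 0.3, "wx": 0, "wy": 0, "wz": 0.15}]'

```text
time: 26.0
eef_pos: [0.6267, -0.0409, 0.2949]
tcp_rot: [-0.205, 0.979, -0.0, 0.001]
contact_force: [-0.0, 0.4, -0.8]
opening: 0.32
```

```bash
python3 plan.py far -148.3 .2945
```

```text
t 26.0 pos [ 0.6267 -0.0409  0.2949] yaw -156.4 q1,q6 [-0.23  2.5 ] F [-0.   0.4 -0.8] M [0.197 0.031 0.16 ] e6 -0.109 open 0.32
d mm [-0.  -0.5  0.4] w [-0.001  0.002 -0.141]
```

apply_moves --steps '[{"tx": 0, "ty": 0, "tz": 0.1, "wx": 0, "wy": 0, "wz": 0.05}, {"tx": 0, "ty": 0, "tz": 0.2, "wx": 0, "wy": 0, "wz": 0.1}]'

```text
time: 26.2
eef_pos: [0.6268, -0.0408, 0.2948]
tcp_rot: [-0.156, 0.988, -0.0, 0.001]
contact_force: [0.7, 0.7, -0.5]
opening: 0.312
```

```bash
python3 plan.py
```

```text
t 26.2 pos [ 0.6268 -0.0408  0.2948] yaw -162.1 q1,q6 [-0.23  2.6 ] F [ 0.7  0.7 -0.5] M [0.26  0.046 0.22 ] e6 -0.093 open 0.312
```

apply_moves --steps '[{"tx": 0, "ty": 0, "tz": 0.1, "wx": 0, "wy": 0, "wz": 0.05}, {"tx": 0, "ty": 0, "tz": 0.2, "wx": 0, "wy": 0, "wz": 0.1}]'

```text
time: 26.4
eef_pos: [0.6269, -0.0408, 0.2948]
tcp_rot: [-0.106, 0.994, -0.0, 0.001]
contact_force: [0.7, 2.2, 0.4]
opening: 0.317
```

```bash
python3 plan.py
```

```text
t 26.4 pos [ 0.6269 -0.0408  0.2948] yaw -167.8 q1,q6 [-0.23  2.7 ] F [0.7 2.2 0.4] M [0.262 0.048 0.182] e6 -0.072 open 0.317
```

apply_moves --steps '[{"tx": 0, "ty": 0, "tz": 0.1, "wx": 0, "wy": 0, "wz": 0.05}, {"tx": 0, "ty": 0, "tz": 0.2, "wx": 0, "wy": 0, "wz": 0.1}]'

```text
time: 26.6
eef_pos: [0.6269, -0.0408, 0.2948]
tcp_rot: [-0.056, 0.998, -0.0, 0.002]
contact_force: [1.2, 1.5, 0.4]
opening: 0.32
```

```bash
python3 plan.py right -97.4 .345; python3 plan.py right -7.4 .345
```

```text
t 26.6 pos [ 0.6269 -0.0408  0.2948] yaw -173.5 q1,q6 [-0.23  2.8 ] F [1.2 1.5 0.4] M [0.221 0.041 0.201] e6 -0.051 open 0.32
d mm [ 89.3 -81.  -50.5] w [-0.002  0.002 -1.329]
t 26.6 pos [ 0.6269 -0.0408  0.2948] yaw -173.5 q1,q6 [-0.23  2.8 ] F [1.2 1.5 0.4] M [0.221 0.041 0.201] e6 -0.051 open 0.32
d mm [ 89.3 -81.  -50.5] w [-0.005 -0.    -2.9  ]
```

apply_moves --hand 0.55 --steps '[{"tx": 0, "ty": 0, "tz": 0, "wx": 0, "wy": 0, "wz": 0}, {"tx": 0, "ty": 0, "tz": -15, "wx": 0, "wy": 0, "wz": 0}, {"tx": 0, "ty": 0, "tz": -50, "wx": 0, "wy": 0, "wz": -0.14}, {"tx": 30, "ty": -27, "tz": -50, "wx": 0, "wy": 0, "wz": -0.28}, {"tx": 60, "ty": -54, "tz": -50, "wx": 0, "wy": 0, "wz": -0.42}, {"tx": 89, "ty": -81, "tz": -50, "wx": 0, "wy": 0, "wz": -0.56}, {"tx": 89, "ty": -81, "tz": -50, "wx": 0, "wy": 0, "wz": -0.7}, {"tx": 89, "ty": -81, "tz": -50, "wx": 0, "wy": 0, "wz": -0.84}, {"tx": 89, "ty": -81, "tz": -49, "wx": 0, "wy": 0, "wz": -0.98}, {"tx": 89, "ty": -81, "tz": -49, "wx": 0, "wy": 0, "wz": -1.12}, {"tx": 89, "ty": -81, "tz": -46, "wx": 0, "wy": 0, "wz": -1.26}, {"tx": 89, "ty": -81, "tz": -46, "wx": 0, "wy": 0, "wz": -1.33}]'

```text
time: 27.8
eef_pos: [0.5473, -0.1319, 0.3406]
tcp_rot: [-0.663, 0.749, -0.001, 0.0]
contact_force: [0.1, -0.2, 0.5]
opening: 0.553
```

```bash
python3 plan.py right -97.4 .2945; python3 - <<'E'
from h import *
c=imaging.read_camera("top"); im=c["img"][155:250,245:345,::-1]
cv2.imwrite("pics/t4.png",cv2.resize(im,None,fx=6,fy=6,interpolation=cv2.INTER_CUBIC))
E
python3 yaw.py top
```

```text
t 27.8 pos [ 0.5473 -0.1319  0.3406] yaw -97.0 q1,q6 [-0.42  1.28] F [ 0.1 -0.2  0.5] M [0.013 0.019 0.046] e6 0.201 open 0.553
d mm [-0.6  0.3 46.1] w [-0.002 -0.001  0.007]
top far [0.685 6.    0.25  0.75 ] mean 2.8 sd 2.5
top right [  0.186 -16.      0.75    0.75 ] mean -20.9 sd 2.9
top near [ 0.292 34.     0.5    0.5  ] mean 34.9 sd 1.6
top left [  0.631 -41.      0.25    0.75 ] mean -39.2 sd 2.1
```

View pics/t4.png

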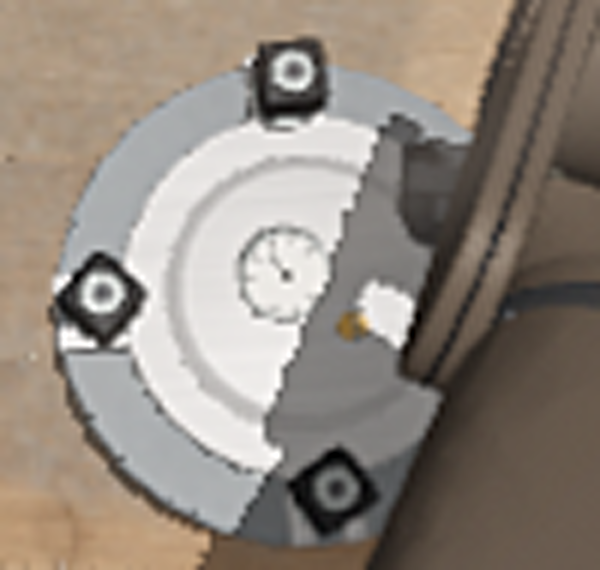

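apply_moves --steps '[{"tx": -0.3, "ty": 0.2, "tz": 23, "wx": 0, "wy": 0, "wz": 0}, {"tx": -0.3, "ty": 0.2, "tz": 45.5, "wx": 0, "wy": 0, "wz": 0}, {"tx": -0.3, "ty": 0.2, "tz": 45.5, "wx": 0, "wy": 0, "wz": 0}]'

```text
time: 28.2
eef_pos: [0.5461, -0.131, 0.2911]
tcp_rot: [-0.66, 0.751, 0.002, -0.001]
contact_force: [0.8, -0.2, -1.0]
opening: 0.549
```

apply_moves --hand 0.25 --steps '[{"tx": 0, "ty": 0, "tz": 0, "wx": 0, "wy": 0, "wz": 0}, {"tx": 0, "ty": 0, "tz": 0, "wx": 0, "wy": 0, "wz": 0}, {"tx": 0, "ty": 0, "tz": 0, "wx": 0, "wy": 0, "wz": 0}, {"tx": 0, "ty": 0, "tz": 0.1, "wx": 0, "wy": 0, "wz": 0.05}, {"tx": 0, "ty": 0, "tz": 0.2, "wx": 0, "wy": 0, "wz": 0.1}]'

```text
time: 28.7
eef_pos: [0.5475, -0.1316, 0.2951]
tcp_rot: [-0.622, 0.783, -0.001, 0.0]
contact_force: [-1.5, -0.9, 3.3]
opening: 0.313
```

```bash
python3 plan.py
```

```text
t 28.7 pos [ 0.5475 -0.1316  0.2951] yaw -103.1 q1,q6 [-0.42  1.38] F [-1.5 -0.9  3.3] M [-0.042  0.319  0.253] e6 -0.072 open 0.313
```

apply_moves --steps '[{"tx": 0, "ty": 0, "tz": 0.1, "wx": 0, "wy": 0, "wz": 0.05}]'

```text
time: 28.8
eef_pos: [0.5475, -0.1316, 0.2951]
tcp_rot: [-0.602, 0.798, -0.001, 0.0]
contact_force: [-1.8, -1.6, 3.3]
opening: 0.319
```

```bash
python3 plan.py
```

```text
t 28.8 pos [ 0.5475 -0.1316  0.2951] yaw -105.9 q1,q6 [-0.42  1.43] F [-1.8 -1.6  3.3] M [-0.013  0.317  0.195] e6 -0.058 open 0.319
```

apply_moves --steps '[{"tx": 0, "ty": 0, "tz": 0.1, "wx": 0, "wy": 0, "wz": 0.05}]'

```text
time: 28.9
eef_pos: [0.5475, -0.1316, 0.2951]
tcp_rot: [-0.582, 0.813, -0.001, 0.0]
contact_force: [-2.6, -1.1, 2.8]
opening: 0.319
```

```bash
python3 plan.py
```

```text
t 28.9 pos [ 0.5475 -0.1316  0.2951] yaw -108.8 q1,q6 [-0.42  1.48] F [-2.6 -1.1  2.8] M [-0.024  0.362  0.214] e6 -0.047 open 0.319
```

apply_moves --steps '[{"tx": 0, "ty": 0, "tz": 0.1, "wx": 0, "wy": 0, "wz": 0.05}]'

```text
time: 29.0
eef_pos: [0.5475, -0.1316, 0.295]
tcp_rot: [-0.562, 0.827, -0.001, 0.0]
contact_force: [-1.8, -0.6, 3.3]
opening: 0.316
```

```bash
python3 plan.py
```

```text
t 29.0 pos [ 0.5475 -0.1316  0.295 ] yaw -111.7 q1,q6 [-0.42  1.53] F [-1.8 -0.6  3.3] M [0.032 0.377 0.227] e6 -0.037 open 0.316
```

apply_moves --steps '[{"tx": 0, "ty": 0, "tz": 0.1, "wx": 0, "wy": 0, "wz": 0.04}]'

```text
time: 29.1
eef_pos: [0.5475, -0.1316, 0.295]
tcp_rot: [-0.545, 0.838, -0.001, 0.0]
contact_force: [-2.4, 0.1, 4.0]
opening: 0.32
```

```bash
python3 plan.py left -133.4 .2945;python3 plan.py left -43.4 .2945
```

```text
t 29.1 pos [ 0.5475 -0.1316  0.295 ] yaw -113.9 q1,q6 [-0.42  1.57] F [-2.4  0.1  4. ] M [0.024 0.473 0.233] e6 0.047 open 0.32
d mm [-151.1   78.6    0.2] w [-0.002 -0.001  0.34 ]
t 29.1 pos [ 0.5475 -0.1316  0.295 ] yaw -113.9 q1,q6 [-0.42  1.57] F [-2.4  0.1  4. ] M [0.024 0.473 0.233] e6 0.047 open 0.32
d mm [-151.1   78.6    0.2] w [-1.000e-03 -2.000e-03 -1.231e+00]
```

apply_moves --hand 0.55 --steps '[{"tx": 0, "ty": 0, "tz": 0, "wx": 0, "wy": 0, "wz": 0}, {"tx": 0, "ty": 0, "tz": -15, "wx": 0, "wy": 0, "wz": 0}, {"tx": 0, "ty": 0, "tz": -50, "wx": 0, "wy": 0, "wz": 0}, {"tx": -38, "ty": 20, "tz": -52, "wx": 0, "wy": 0, "wz": 0.1}, {"tx": -76, "ty": 39, "tz": -52, "wx": 0, "wy": 0, "wz": 0.2}, {"tx": -114, "ty": 59, "tz": -52, "wx": 0, "wy": 0, "wz": 0.34}, {"tx": -151, "ty": 78.6, "tz": -52, "wx": 0, "wy": 0, "wz": 0.34}, {"tx": -151, "ty": 78.6, "tz": -50, "wx": 0, "wy": 0, "wz": 0.34}, {"tx": -151, "ty": 78.6, "tz": -25, "wx": 0, "wy": 0, "wz": 0.34}, {"tx": -151, "ty": 78.6, "tz": -1, "wx": 0, "wy": 0, "wz": 0.34}, {"tx": -151, "ty": 78.6, "tz": -1, "wx": 0, "wy": 0, "wz": 0.34}]'

```text
time: 30.2
eef_pos: [0.5353, 0.0383, 0.2912]
tcp_rot: [-0.396, 0.918, 0.001, -0.003]
contact_force: [-1.1, -0.1, -0.4]
opening: 0.551
```

apply_moves --hand 0.25 --steps '[{"tx": 0, "ty": 0, "tz": 0, "wx": 0, "wy": 0, "wz": 0}, {"tx": 0, "ty": 0, "tz": 0, "wx": 0, "wy": 0, "wz": 0}, {"tx": 0, "ty": 0, "tz": 0, "wx": 0, "wy": 0, "wz": 0}, {"tx": 0, "ty": 0, "tz": 0, "wx": 0, "wy": 0, "wz": -0.1}, {"tx": 0, "ty": 0, "tz": 0, "wx": 0, "wy": 0, "wz": -0.1}, {"tx": 0, "ty": 0, "tz": 0, "wx": 0, "wy": 0, "wz": -0.05}, {"tx": 0, "ty": 0, "tz": 0, "wx": 0, "wy": 0, "wz": 0}]'

```text
time: 30.9
eef_pos: [0.5369, 0.0383, 0.2954]
tcp_rot: [-0.394, 0.919, -0.001, 0.001]
contact_force: [0.5, -1.1, 2.9]
opening: 0.313
```

```bash
python3 plan.py left -133.4 .2945
```

```text
t 30.9 pos [0.5369 0.0383 0.2954] yaw -133.6 q1,q6 [-0.12  2.21] F [ 0.5 -1.1  2.9] M [-0.187  0.14   0.268] e6 -0.049 open 0.313
d mm [-0.   0.   0.9] w [-0.003  0.001 -0.003]
```

apply_moves --steps '[{"tx": 0, "ty": 0, "tz": 0.1, "wx": 0, "wy": 0, "wz": 0.05}]'

```text
time: 31.0
eef_pos: [0.537, 0.0383, 0.2954]
tcp_rot: [-0.371, 0.929, -0.001, 0.001]
contact_force: [-2.4, -0.9, 3.9]
opening: 0.316
```

```bash
python3 plan.py
```

```text
t 31.0 pos [0.537  0.0383 0.2954] yaw -136.4 q1,q6 [-0.12  2.26] F [-2.4 -0.9  3.9] M [-0.185  0.193  0.263] e6 -0.033 open 0.316
```

```bash
python3 plan.py near -147.8 .2945
```

```text
t 31.0 pos [0.537  0.0383 0.2954] yaw -136.4 q1,q6 [-0.12  2.26] F [-2.4 -0.9  3.9] M [-0.185  0.193  0.263] e6 -0.033 open 0.316
d mm [119.8 -10.2   0.8] w [-0.002  0.001  0.198]
```

apply_moves --hand 0.55 --steps '[{"tx": 0, "ty": 0, "tz": 0, "wx": 0, "wy": 0, "wz": 0}, {"tx": 0, "ty": 0, "tz": -15, "wx": 0, "wy": 0, "wz": 0}, {"tx": 0, "ty": 0, "tz": -50, "wx": 0, "wy": 0, "wz": 0}, {"tx": 40, "ty": -3, "tz": -50, "wx": 0, "wy": 0, "wz": 0.1}, {"tx": 80, "ty": -7, "tz": -50, "wx": 0, "wy": 0, "wz": 0.2}, {"tx": 120, "ty": -10.2, "tz": -50, "wx": 0, "wy": 0, "wz": 0.2}, {"tx": 120, "ty": -10.2, "tz": -49, "wx": 0, "wy": 0, "wz": 0.2}, {"tx": 120, "ty": -10.2, "tz": -25, "wx": 0, "wy": 0, "wz": 0.2}, {"tx": 120, "ty": -10.2, "tz": -0.5, "wx": 0, "wy": 0, "wz": 0.2}, {"tx": 120, "ty": -10.2, "tz": -0.5, "wx": 0, "wy": 0, "wz": 0.2}]'

```text
time: 32.0
eef_pos: [0.4559, -0.0511, 0.2919]
tcp_rot: [-0.278, 0.961, 0.002, -0.002]
contact_force: [-0.3, -0.2, -0.7]
opening: 0.551
```

apply_moves --hand 0.25 --steps '[{"tx": 0, "ty": 0, "tz": 0, "wx": 0, "wy": 0, "wz": 0}, {"tx": 0, "ty": 0, "tz": 0, "wx": 0, "wy": 0, "wz": 0}, {"tx": 0, "ty": 0, "tz": 0, "wx": 0, "wy": 0, "wz": 0}, {"tx": 0, "ty": 0, "tz": 0, "wx": 0, "wy": 0, "wz": 0.05}, {"tx": 0, "ty": 0, "tz": 0, "wx": 0, "wy": 0, "wz": 0.1}]'

```text
time: 32.5
eef_pos: [0.4573, -0.0516, 0.2957]
tcp_rot: [-0.229, 0.973, -0.0, 0.001]
contact_force: [-0.5, 1.2, 2.3]
opening: 0.313
```

```bash
python3 plan.py near -147.8 .2945
```

```text
t 32.5 pos [ 0.4573 -0.0516  0.2957] yaw -153.5 q1,q6 [-0.33  2.35] F [-0.5  1.2  2.3] M [0.261 0.044 0.224] e6 -0.054 open 0.313
d mm [0.1 0.  1.2] w [-0.001  0.002 -0.1  ]
```

apply_moves --steps '[{"tx": 0, "ty": 0, "tz": 0.1, "wx": 0, "wy": 0, "wz": 0.05}]'

```text
time: 32.6
eef_pos: [0.4574, -0.0516, 0.2957]
tcp_rot: [-0.205, 0.979, -0.0, 0.001]
contact_force: [-0.2, 2.2, 2.7]
opening: 0.315
```

```bash
python3 plan.py
```

```text
t 32.6 pos [ 0.4574 -0.0516  0.2957] yaw -156.4 q1,q6 [-0.33  2.4 ] F [-0.2  2.2  2.7] M [0.248 0.128 0.197] e6 -0.039 open 0.315
```

apply_moves --steps '[{"tx": 0, "ty": 0, "tz": 0.1, "wx": 0, "wy": 0, "wz": 0.05}]'

```text
time: 32.7
eef_pos: [0.4574, -0.0516, 0.2957]
tcp_rot: [-0.18, 0.984, -0.0, 0.001]
contact_force: [-0.8, 1.3, 2.0]
opening: 0.316
```

```bash
python3 plan.py
```

```text
t 32.7 pos [ 0.4574 -0.0516  0.2957] yaw -159.2 q1,q6 [-0.33  2.45] F [-0.8  1.3  2. ] M [0.344 0.182 0.258] e6 -0.029 open 0.316
```

```bash
python3 plan.py far -83.5 .2945
```

```text
t 32.7 pos [ 0.4574 -0.0516  0.2957] yaw -159.2 q1,q6 [-0.33  2.45] F [-0.8  1.3  2. ] M [0.344 0.182 0.258] e6 -0.029 open 0.316
d mm [-162.2  -50.5    1.6] w [-2.000e-03  1.000e-03 -1.322e+00]
```

apply_moves --hand 0.55 --steps '[{"tx": 0, "ty": 0, "tz": 0, "wx": 0, "wy": 0, "wz": 0}, {"tx": 0, "ty": 0, "tz": -15, "wx": 0, "wy": 0, "wz": 0}, {"tx": 0, "ty": 0, "tz": -50, "wx": 0, "wy": 0, "wz": -0.14}, {"tx": -40, "ty": -12, "tz": -50, "wx": 0, "wy": 0, "wz": -0.28}, {"tx": -81, "ty": -25, "tz": -50, "wx": 0, "wy": 0, "wz": -0.42}, {"tx": -122, "ty": -38, "tz": -50, "wx": 0, "wy": 0, "wz": -0.56}, {"tx": -162, "ty": -50.5, "tz": -50, "wx": 0, "wy": 0, "wz": -0.7}, {"tx": -162, "ty": -50.5, "tz": -49, "wx": 0, "wy": 0, "wz": -0.84}, {"tx": -162, "ty": -50.5, "tz": -46, "wx": 0, "wy": 0, "wz": -0.98}, {"tx": -162, "ty": -50.5, "tz": -45, "wx": 0, "wy": 0, "wz": -1.12}, {"tx": -162, "ty": -50.5, "tz": -45, "wx": 0, "wy": 0, "wz": -1.26}, {"tx": -162, "ty": -50.5, "tz": -45, "wx": 0, "wy": 0, "wz": -1.32}]'

```text
time: 33.9
eef_pos: [0.6265, -0.0414, 0.3394]
tcp_rot: [0.747, -0.664, 0.0, -0.0]
contact_force: [0.3, 0.5, -0.3]
opening: 0.551
```

```bash
python3 plan.py far -83.5 .2945
```

```text
t 33.9 pos [ 0.6265 -0.0414  0.3394] yaw -83.3 q1,q6 [-0.23  1.23] F [ 0.3  0.5 -0.3] M [ 0.021 -0.067  0.016] e6 0.124 open 0.551
d mm [ 0.  -0.4 44.9] w [-0.001 -0.     0.004]
```

apply_moves --steps '[{"tx": 0, "ty": -0.2, "tz": 22, "wx": 0, "wy": 0, "wz": 0}, {"tx": 0, "ty": -0.2, "tz": 44.5, "wx": 0, "wy": 0, "wz": 0}, {"tx": 0, "ty": -0.2, "tz": 44.5, "wx": 0, "wy": 0, "wz": 0}]'

```text
time: 34.2
eef_pos: [0.6253, -0.0411, 0.2911]
tcp_rot: [0.746, -0.666, -0.003, 0.002]
contact_force: [-0.3, 0.1, -0.1]
opening: 0.55
```

apply_moves --hand 0.25 --steps '[{"tx": 0, "ty": 0, "tz": 0, "wx": 0, "wy": 0, "wz": 0}, {"tx": 0, "ty": 0, "tz": 0, "wx": 0, "wy": 0, "wz": 0}, {"tx": 0, "ty": 0, "tz": 0, "wx": 0, "wy": 0, "wz": 0}, {"tx": 0, "ty": 0, "tz": 0, "wx": 0, "wy": 0, "wz": -0.1}, {"tx": 0, "ty": 0, "tz": 0, "wx": 0, "wy": 0, "wz": -0.1}, {"tx": 0, "ty": 0, "tz": 0, "wx": 0, "wy": 0, "wz": -0.05}, {"tx": 0, "ty": 0, "tz": 0, "wx": 0, "wy": 0, "wz": 0}]'

```text
time: 34.9
eef_pos: [0.6267, -0.0417, 0.2958]
tcp_rot: [0.745, -0.667, 0.001, -0.0]
contact_force: [-0.3, -3.0, 0.4]
opening: 0.315
```

```bash
python3 plan.py
```

```text
t 34.9 pos [ 0.6267 -0.0417  0.2958] yaw -83.7 q1,q6 [-0.23  1.23] F [-0.3 -3.   0.4] M [-0.374  0.124  0.174] e6 -0.062 open 0.315
```

apply_moves --steps '[{"tx": 0, "ty": 0, "tz": 0.1, "wx": 0, "wy": 0, "wz": 0.05}]'

```text
time: 35.0
eef_pos: [0.6267, -0.0417, 0.2958]
tcp_rot: [0.728, -0.686, 0.001, -0.0]
contact_force: [-0.3, -4.1, 1.0]
opening: 0.315
```

```bash
python3 plan.py
```

```text
t 35.0 pos [ 0.6267 -0.0417  0.2958] yaw -86.6 q1,q6 [-0.23  1.28] F [-0.3 -4.1  1. ] M [-0.366  0.099  0.19 ] e6 -0.047 open 0.315
```

apply_moves --steps '[{"tx": 0, "ty": 0, "tz": 0.1, "wx": 0, "wy": 0, "wz": 0.05}]'

```text
time: 35.1
eef_pos: [0.6267, -0.0417, 0.2958]
tcp_rot: [0.711, -0.704, 0.001, -0.0]
contact_force: [-0.8, -3.5, 0.6]
opening: 0.318
```

```bash
python3 plan.py right -113.9 .2945;  python3 plan.py right -23.9 .2945
```

```text
t 35.1 pos [ 0.6267 -0.0417  0.2958] yaw -89.4 q1,q6 [-0.23  1.33] F [-0.8 -3.5  0.6] M [-0.276  0.151  0.238] e6 -0.036 open 0.318
d mm [88.9 80.4  1.2] w [-0.002 -0.001  0.427]
t 35.1 pos [ 0.6267 -0.0417  0.2958] yaw -89.4 q1,q6 [-0.23  1.33] F [-0.8 -3.5  0.6] M [-0.276  0.151  0.238] e6 -0.036 open 0.318
d mm [88.9 80.4  1.2] w [-1.000e-03 -2.000e-03 -1.144e+00]
```

apply_moves --steps '[{"tx": 0, "ty": 0, "tz": 0.1, "wx": 0, "wy": 0, "wz": 0.05}]'

```text
time: 35.2
eef_pos: [0.6267, -0.0416, 0.2957]
tcp_rot: [-0.693, 0.721, -0.001, 0.0]
contact_force: [-1.0, -2.7, 1.9]
opening: 0.313
```

```bash
python3 plan.py right -113.9 .2945
```

```text
t 35.2 pos [ 0.6267 -0.0416  0.2957] yaw -92.3 q1,q6 [-0.23  1.38] F [-1.  -2.7  1.9] M [-0.3    0.142  0.252] e6 -0.026 open 0.313
d mm [92.8 75.8  1.2] w [-0.002 -0.001  0.377]
```

Recheck right with a back-off and re-approach.

apply_moves --hand 0.55 --steps '[{"tx": 0, "ty": 0, "tz": 0, "wx": 0, "wy": 0, "wz": 0}, {"tx": 0, "ty": 0, "tz": -15, "wx": 0, "wy": 0, "wz": 0}, {"tx": 0, "ty": 0, "tz": -50, "wx": 0, "wy": 0, "wz": 0}, {"tx": 31, "ty": 25, "tz": -50, "wx": 0, "wy": 0, "wz": 0.13}, {"tx": 62, "ty": 51, "tz": -50, "wx": 0, "wy": 0, "wz": 0.26}, {"tx": 92.8, "ty": 75.8, "tz": -50, "wx": 0, "wy": 0, "wz": 0.377}, {"tx": 92.8, "ty": 75.8, "tz": -49, "wx": 0, "wy": 0, "wz": 0.377}, {"tx": 92.8, "ty": 75.8, "tz": -25, "wx": 0, "wy": 0, "wz": 0.377}, {"tx": 92.8, "ty": 75.8, "tz": -0.5, "wx": 0, "wy": 0, "wz": 0.377}, {"tx": 92.8, "ty": 75.8, "tz": -0.5, "wx": 0, "wy": 0, "wz": 0.377}]'

```text
time: 36.2
eef_pos: [0.5463, -0.1303, 0.2922]
tcp_rot: [-0.547, 0.837, 0.003, -0.001]
contact_force: [-0.0, -0.3, -0.3]
opening: 0.55
```

apply_moves --hand 0.25 --steps '[{"tx": 0, "ty": 0, "tz": 0, "wx": 0, "wy": 0, "wz": 0}, {"tx": 0, "ty": 0, "tz": 0, "wx": 0, "wy": 0, "wz": 0}, {"tx": 0, "ty": 0, "tz": 0, "wx": 0, "wy": 0, "wz": 0}, {"tx": 0, "ty": 0, "tz": 0, "wx": 0, "wy": 0, "wz": -0.15}, {"tx": 0, "ty": 0, "tz": 0, "wx": 0, "wy": 0, "wz": -0.15}, {"tx": 0, "ty": 0, "tz": 0, "wx": 0, "wy": 0, "wz": -0.1}, {"tx": 0, "ty": 0, "tz": 0, "wx": 0, "wy": 0, "wz": -0.05}]'

```text
time: 36.9
eef_pos: [0.5476, -0.1315, 0.2965]
tcp_rot: [-0.566, 0.825, -0.001, 0.0]
contact_force: [-3.6, -2.3, 4.9]
opening: 0.314
```

```bash
python3 plan.py right -113.9 .2945
```

```text
t 36.9 pos [ 0.5476 -0.1315  0.2965] yaw -111.1 q1,q6 [-0.42  1.52] F [-3.6 -2.3  4.9] M [-0.198  0.484  0.169] e6 -0.047 open 0.314
d mm [-0.   0.4  2. ] w [-0.002 -0.001  0.049]
```

apply_moves --steps '[{"tx": 0, "ty": 0, "tz": 0, "wx": 0, "wy": 0, "wz": 0.05}]'

```text
time: 37.0
eef_pos: [0.5476, -0.1315, 0.2965]
tcp_rot: [-0.545, 0.838, -0.001, 0.0]
contact_force: [-3.1, -2.2, 4.6]
opening: 0.311
```

```bash
python3 plan.py
```

```text
t 37.0 pos [ 0.5476 -0.1315  0.2965] yaw -114.0 q1,q6 [-0.42  1.57] F [-3.1 -2.2  4.6] M [-0.104  0.501  0.2  ] e6 -0.031 open 0.311
```

apply_moves --steps '[{"tx": 0, "ty": 0, "tz": 0.1, "wx": 0, "wy": 0, "wz": 0.05}]'

```text
time: 37.1
eef_pos: [0.5476, -0.1315, 0.2964]
tcp_rot: [-0.524, 0.852, -0.001, 0.0]
contact_force: [-3.5, -0.9, 4.4]
opening: 0.318
```

```bash
python3 plan.py left -136.4 .2945
```

```text
t 37.1 pos [ 0.5476 -0.1315  0.2964] yaw -116.8 q1,q6 [-0.42  1.62] F [-3.5 -0.9  4.4] M [-0.123  0.445  0.241] e6 -0.021 open 0.318
d mm [-146.7   86.1    1.7] w [-0.002 -0.     0.342]
```

Now recheck left and near the same way.

apply_moves --hand 0.55 --steps '[{"tx": 0, "ty": 0, "tz": 0, "wx": 0, "wy": 0, "wz": 0}, {"tx": 0, "ty": 0, "tz": -15, "wx": 0, "wy": 0, "wz": 0}, {"tx": 0, "ty": 0, "tz": -50, "wx": 0, "wy": 0, "wz": 0}, {"tx": -37, "ty": 22, "tz": -52, "wx": 0, "wy": 0, "wz": 0.1}, {"tx": -74, "ty": 43, "tz": -52, "wx": 0, "wy": 0, "wz": 0.2}, {"tx": -110, "ty": 65, "tz": -52, "wx": 0, "wy": 0, "wz": 0.342}, {"tx": -146.7, "ty": 86, "tz": -52, "wx": 0, "wy": 0, "wz": 0.342}, {"tx": -146.7, "ty": 86, "tz": -49, "wx": 0, "wy": 0, "wz": 0.342}, {"tx": -146.7, "ty": 86, "tz": -25, "wx": 0, "wy": 0, "wz": 0.342}, {"tx": -146.7, "ty": 86, "tz": 0, "wx": 0, "wy": 0, "wz": 0.342}, {"tx": -146.7, "ty": 86, "tz": 0, "wx": 0, "wy": 0, "wz": 0.342}]'

```text
time: 38.2
eef_pos: [0.5348, 0.0383, 0.2917]
tcp_rot: [-0.373, 0.928, 0.002, -0.003]
contact_force: [0.3, -0.6, -1.1]
opening: 0.551
```

apply_moves --hand 0.25 --steps '[{"tx": 0, "ty": 0, "tz": 0, "wx": 0, "wy": 0, "wz": 0}, {"tx": 0, "ty": 0, "tz": 0, "wx": 0, "wy": 0, "wz": 0}, {"tx": 0, "ty": 0, "tz": 0, "wx": 0, "wy": 0, "wz": 0}, {"tx": 0, "ty": 0, "tz": 0, "wx": 0, "wy": 0, "wz": -0.15}, {"tx": 0, "ty": 0, "tz": 0, "wx": 0, "wy": 0, "wz": -0.15}, {"tx": 0, "ty": 0, "tz": 0, "wx": 0, "wy": 0, "wz": -0.1}, {"tx": 0, "ty": 0, "tz": 0, "wx": 0, "wy": 0, "wz": -0.05}]'

```text
time: 38.9
eef_pos: [0.5365, 0.0384, 0.2962]
tcp_rot: [-0.394, 0.919, -0.001, 0.001]
contact_force: [0.7, 0.8, 1.9]
opening: 0.316
```

```bash
python3 plan.py left -136.4 .2945
```

```text
t 38.9 pos [0.5365 0.0384 0.2962] yaw -133.6 q1,q6 [-0.12  2.21] F [0.7 0.8 1.9] M [0.138 0.021 0.247] e6 -0.046 open 0.316
d mm [-0.3 -0.3  1.7] w [-0.002  0.002  0.049]
```

apply_moves --steps '[{"tx": 0, "ty": 0, "tz": 0, "wx": 0, "wy": 0, "wz": 0.05}]'

```text
time: 39.0
eef_pos: [0.5365, 0.0384, 0.2961]
tcp_rot: [-0.371, 0.929, -0.001, 0.001]
contact_force: [1.2, 1.6, 1.2]
opening: 0.314
```

```bash
python3 plan.py near -159.2 .2945
```

```text
t 39.0 pos [0.5365 0.0384 0.2961] yaw -136.4 q1,q6 [-0.12  2.26] F [1.2 1.6 1.2] M [ 0.146 -0.056  0.245] e6 -0.03 open 0.314
d mm [119.5 -10.7   1.5] w [-0.002  0.002  0.397]
```

apply_moves --hand 0.55 --steps '[{"tx": 0, "ty": 0, "tz": 0, "wx": 0, "wy": 0, "wz": 0}, {"tx": 0, "ty": 0, "tz": 0, "wx": 0, "wy": 0, "wz": 0}, {"tx": 0, "ty": 0, "tz": -20, "wx": 0, "wy": 0, "wz": 0}, {"tx": 0, "ty": 0, "tz": -55, "wx": 0, "wy": 0, "wz": 0}, {"tx": 0, "ty": 0, "tz": -90, "wx": 0, "wy": 0, "wz": 0}, {"tx": -20, "ty": 0, "tz": -125, "wx": 0, "wy": 0, "wz": 0}, {"tx": -60, "ty": 20, "tz": -140, "wx": 0, "wy": 0, "wz": 0}, {"tx": -100, "ty": 40, "tz": -150, "wx": 0, "wy": 0, "wz": 0}, {"tx": -130, "ty": 60, "tz": -150, "wx": 0, "wy": 0, "wz": 0}, {"tx": -130, "ty": 60, "tz": -150, "wx": 0, "wy": 0, "wz": 0}, {"tx": -130, "ty": 60, "tz": -150, "wx": 0, "wy": 0, "wz": 0}]'

```text
time: 40.1
eef_pos: [0.5881, 0.1723, 0.4442]
tcp_rot: [-0.374, 0.928, -0.0, -0.001]
contact_force: [0.2, 0.7, -0.3]
opening: 0.552
```

```bash
python3 plan.py; python3 yaw.py top;  python3 - <<'E'
from h import *
c=imaging.read_camera("side"); cv2.imwrite("pics/s5.png",cv2.resize(c["img"][150:300,170:370,::-1],None,fx=3.8,fy=3.8,interpolation=cv2.INTER_CUBIC))
c=imaging.read_camera("top"); cv2.imwrite("pics/t5.png",c["img"][:,:,::-1])
E
```

```text
t 40.1 pos [0.5881 0.1723 0.4442] yaw -136.1 q1,q6 [0.12 2.5 ] F [ 0.2  0.7 -0.3] M [ 0.005 -0.04   0.007] e6 0.012 open 0.552
top far [ 0.724 -7.     0.25   0.75 ] mean -7.6 sd 2.8
top right [  0.722 -28.     -0.25    0.5  ] mean -31.0 sd 2.5
top near [ 0.635 29.     0.     0.25 ] mean 28.6 sd 2.0
top left [  0.662 -41.      0.25    0.75 ] mean -37.6 sd 16.8
```

View pics/s5.png

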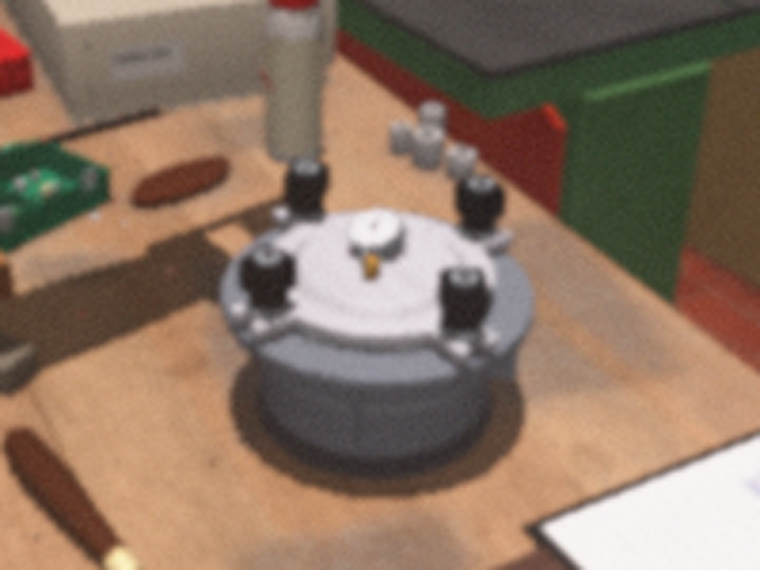

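View pics/t5.png

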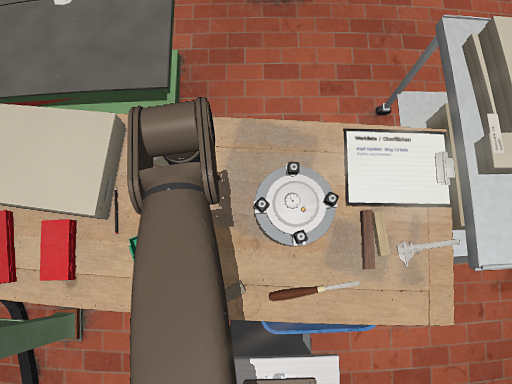

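```bash
python3 plan.py near -159.2 .345 near -69.2 .345; python3 - <<'E'
from h import *
im=cv2.imread("pics/t5.png")[155:250,245:345]
cv2.imwrite("pics/t6.png",cv2.resize(im,None,fx=6,fy=6,interpolation=cv2.INTER_CUBIC))
E
```

```text
t 40.25 pos [0.5881 0.1707 0.4443] yaw -136.3 q1,q6 [0.12 2.5 ] F [ 0.3  0.6 -0. ] M [ 0.028  0.016 -0.007] e6 -0.0 open 0.554
d mm [248.1 -70.3  99.5] w [-0.    -0.001  0.4  ]
d mm [248.1 -70.3  99.5] w [ 1.000e-03 -1.000e-03 -1.171e+00]
```

View pics/t6.png

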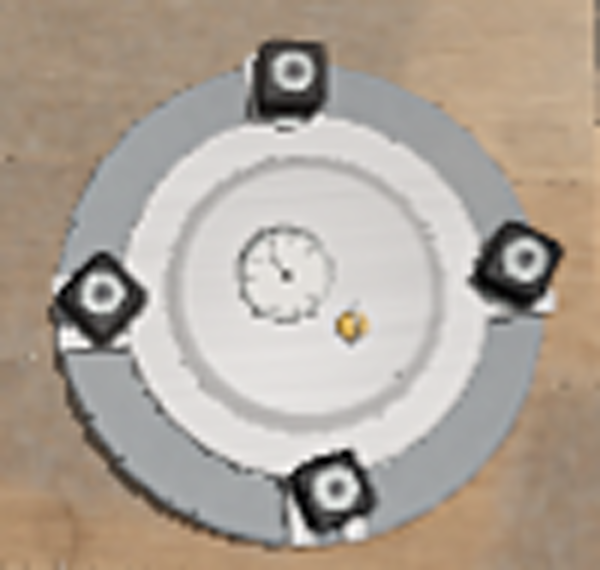

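apply_moves --steps '[{"tx": 45, "ty": -13, "tz": 0, "wx": 0, "wy": 0, "wz": 0.1}, {"tx": 90, "ty": -26, "tz": 20, "wx": 0, "wy": 0, "wz": 0.2}, {"tx": 135, "ty": -39, "tz": 40, "wx": 0, "wy": 0, "wz": 0.3}, {"tx": 180, "ty": -52, "tz": 60, "wx": 0, "wy": 0, "wz": 0.4}, {"tx": 220, "ty": -62, "tz": 80, "wx": 0, "wy": 0, "wz": 0.4}, {"tx": 248, "ty": -70.3, "tz": 99, "wx": 0, "wy": 0, "wz": 0.4}, {"tx": 248, "ty": -70.3, "tz": 99, "wx": 0, "wy": 0, "wz": 0.4}, {"tx": 248, "ty": -70.3, "tz": 99, "wx": 0, "wy": 0, "wz": 0.4}]'

```text
time: 41.05
eef_pos: [0.4574, -0.0518, 0.3456]
tcp_rot: [-0.18, 0.984, 0.0, 0.0]
contact_force: [0.1, 0.3, 0.6]
opening: 0.551
```

```bash
python3 plan.py near -159.2 .2945
```

```text
t 41.05 pos [ 0.4574 -0.0518  0.3456] yaw -159.3 q1,q6 [-0.33  2.45] F [0.1 0.3 0.6] M [-0.013 -0.082 -0.059] e6 -0.012 open 0.551
d mm [ 0.1  0.2 51.1] w [ 0.     0.    -0.002]
```

apply_moves --steps '[{"tx": 0, "ty": 0, "tz": 25, "wx": 0, "wy": 0, "wz": 0}, {"tx": 0, "ty": 0, "tz": 50.5, "wx": 0, "wy": 0, "wz": 0}, {"tx": 0, "ty": 0, "tz": 50.5, "wx": 0, "wy": 0, "wz": 0}]'

```text
time: 41.35
eef_pos: [0.4574, -0.0498, 0.293]
tcp_rot: [-0.182, 0.983, 0.001, -0.002]
contact_force: [0.4, -0.2, -1.1]
opening: 0.546
```

apply_moves --hand 0.25 --steps '[{"tx": 0, "ty": 0, "tz": 0, "wx": 0, "wy": 0, "wz": 0}, {"tx": 0, "ty": 0, "tz": 0, "wx": 0, "wy": 0, "wz": 0}, {"tx": 0, "ty": 0, "tz": 0, "wx": 0, "wy": 0, "wz": 0}, {"tx": 0, "ty": 0, "tz": 0, "wx": 0, "wy": 0, "wz": -0.15}, {"tx": 0, "ty": 0, "tz": 0, "wx": 0, "wy": 0, "wz": -0.15}, {"tx": 0, "ty": 0, "tz": 0, "wx": 0, "wy": 0, "wz": -0.1}, {"tx": 0, "ty": 0, "tz": 0, "wx": 0, "wy": 0, "wz": -0.05}]'

```text
time: 42.05
eef_pos: [0.458, -0.0506, 0.2969]
tcp_rot: [-0.206, 0.979, -0.001, -0.001]
contact_force: [-5.5, -1.1, 1.2]
opening: 0.316
```

```bash
python3 plan.py
```

```text
t 42.05 pos [ 0.458  -0.0506  0.2969] yaw -156.2 q1,q6 [-0.33  2.4 ] F [-5.5 -1.1  1.2] M [-0.086  0.738  0.189] e6 -0.05 open 0.316
```

apply_moves --steps '[{"tx": 0, "ty": 0, "tz": 0, "wx": 0, "wy": 0, "wz": 0.05}]'

```text
time: 42.15
eef_pos: [0.458, -0.0506, 0.297]
tcp_rot: [-0.181, 0.983, -0.001, -0.001]
contact_force: [-4.5, -0.8, 1.1]
opening: 0.314
```

```bash
python3 plan.py
```

```text
t 42.15 pos [ 0.458  -0.0506  0.297 ] yaw -159.1 q1,q6 [-0.33  2.45] F [-4.5 -0.8  1.1] M [-0.045  0.693  0.205] e6 -0.034 open 0.314
```

Matches the earlier reading (about 0.24 N m); a small last nudge of 0.03 rad, then release.

apply_moves --steps '[{"tx": 0, "ty": 0, "tz": 0, "wx": 0, "wy": 0, "wz": 0.03}]'

```text
time: 42.25
eef_pos: [0.458, -0.0506, 0.2969]
tcp_rot: [-0.167, 0.986, -0.001, -0.001]
contact_force: [-5.0, -0.1, 1.5]
opening: 0.32
```

apply_moves --hand 0.55 --steps '[{"tx": 0, "ty": 0, "tz": 0, "wx": 0, "wy": 0, "wz": 0}, {"tx": 0, "ty": 0, "tz": 0, "wx": 0, "wy": 0, "wz": 0}, {"tx": 0, "ty": 0, "tz": -20, "wx": 0, "wy": 0, "wz": 0}, {"tx": 0, "ty": 0, "tz": -55, "wx": 0, "wy": 0, "wz": 0}, {"tx": 0, "ty": 0, "tz": -90, "wx": 0, "wy": 0, "wz": 0}, {"tx": 0, "ty": 0, "tz": -120, "wx": 0, "wy": 0, "wz": 0}, {"tx": 0, "ty": 0, "tz": -120, "wx": 0, "wy": 0, "wz": 0}, {"tx": 0, "ty": 0, "tz": -120, "wx": 0, "wy": 0, "wz": 0}, {"tx": 0, "ty": 0, "tz": -120, "wx": 0, "wy": 0, "wz": 0}]'

```text
time: 43.15
eef_pos: [0.4577, -0.0505, 0.4141]
tcp_rot: [-0.167, 0.986, 0.0, -0.001]
contact_force: [0.2, 0.1, -0.8]
opening: 0.55
```

```bash
python3 plan.py; python3 -c "
from h import *
c=imaging.read_camera('side'); cv2.imwrite('pics/s7.png',c['img'][:,:,::-1])"
```

```text
t 43.15 pos [ 0.4577 -0.0505  0.4141] yaw -160.8 q1,q6 [-0.33  2.48] F [ 0.2  0.1 -0.8] M [ 0.044 -0.01   0.02 ] e6 -0.001 open 0.55
```

View pics/s7.png

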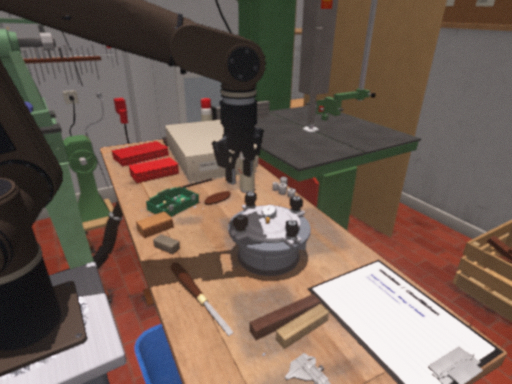

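The picture shows the gripper clear above the pot (around pixel 240,160), the lid visually level, and the bystanders where they were. Handing in.

```bash
python3 -c "
from plant import ctrl
print(ctrl.sign_off())"
```

```text
the job is handed in; nothing more can be done
None
```

I tightened all four knobs crosswise in several rounds and handed the job in at about 43 s of the 72 s allowed. The first round was 0.95 rad on each knob. The next rounds went on to the stop, about 2.0 to 2.15 rad of total turning per knob.

**Torque:** The last readings while turning slowly put every knob at roughly 0.24–0.25 N m. These come from the last joint's effort, calibrated against the wrist moment. Its slope of about 0.2 N m per rad matches a lid that is home.
- I re-felt the right, left and near knobs after the others were tightened, and they were unchanged. The right knob then got another 0.05 rad and the near knob 0.03 rad.
- The far knob was not re-felt after the last small turns on right and near.

**Final pictures:** The lid looks level, the pad, blanks and can look where they were, and the gripper is open and clear of everything.

**Disagreements:**
- The raw wrist-moment readings were noisy, about ±0.03 N m. Some came out lower than the effort figure: about 0.20 N m on the near knob at the last reading before its final 0.03 rad, and on the right knob earlier.
- The near knob's angle in the picture was about 8° off what I expected, and by eye about 3°. I gripped it again, and the torque matched the earlier reading.

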